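Empty the slide dryer and latch its door

ROBOT

A 6-joint arm with a two-finger parallel gripper is mounted at the origin on the work surface. World frame = base frame: x ahead of the robot, y to its left, z up, the work surface at z = 0. Lengths are in mm, angles in degrees, forces in N, time in s.
With the tool pointing down it reaches from about 350 to 850 mm from the base axis. Payload 8.1 kg.
Tool frame: the origin (TCP) lies on the mounting face of the last link; the fingertips stand 173 mm ahead of it and the grasp point (between the pads) lies 155 mm ahead of it; z points along the fingers, y is the direction in which the jaws open and shut (so a half turn about z gives the same grasp; the last joint's range is limited). The gripper opens to 85 mm and grips with 20 to 120 N. Pads are 22 mm wide; open, the fingers measure 114 mm over their backs; the gripper's body (76 mm by 85 mm) begins 54 mm behind the grasp point. The pads swing forward as they close: fully open they stand 13 mm farther back than shut.
Start: joints at [70.05, 7.471, 85.268, -0, 87.261, -4.893], TCP at [155.849, 579.412, 404.692] pointing down, gripper open.
Joint ranges: [-169.43, 169.43], [-51.17, 129.36], [1.28, 143.12], [-76.62, 256.62], [0, 156.53], [-152.29, 152.29]. Speed limits (degrees/s): [136.94, 136.94, 159.86, 180, 180, 180].

INTERFACE

Orientations are given as [roll, pitch, yaw] about the fixed x, y, z axes, in that order (R = Rz(yaw) Ry(pitch) Rx(roll)).
In Python, from bench import * gives the robot as it stands.
- The arm moves only by the tool arm_command, never from a script. Its argument "plan" is a list of rows, each an object of numbers: "jaw": the closure, from 0 (fully open) to 1 (shut); "dx", "dy", "dz": the shift along the tool's x, y, z in mm; "wx", "wy", "wz": the turn, a rotation vector about the tool's x, y, z in rad. A call has 1 to 12 rows; each row is the pose to reach, as a shift and turn from the pose commanded when the call began, along the tool's axes at that moment; what a row does not reach only later rows make up. A row lasts 1/10 s, in which the tool goes at most 50 mm and 8.59 degrees, less where a joint would pass 70% of its speed; a pose out of reach is approached as far as the arm can. A call with a gripper value outside its range is refused whole. The fingers move at their own pace and stop on an object; "squeeze" is the grip in N (left out, the last holds). Time passes only in rows, so rows that repeat a pose let the fingers close. It gives the time, the measured TCP pose, the force and the opening at its end, in the units of the state.
- sense(): the state, without advancing time (a new reading comes with each control period).
- snapshot(name): name is "scene" or "side" or "wrist"; returns a dict with "pixels" (400x640x3 uint8, red, green, blue), "fx", "fy", "cx", "cy" (pixels), "k1" (the pictures are not rectified: a ray, as slopes to the right and down, at radius r is drawn at 1 + k1 r^2 times it, then the intrinsics apply), "extrinsics" (4x4, takes a point from camera to world coordinates). Camera axes: x right, y up, looking along -z (the intrinsics and any distortion apply to the point x, -y, -z); pixel columns grow to the right and rows downward; lengths in mm; the calibration is good to about 2 mm. A picture is of the moment at which its call begins. There is no depth.
- hand_in(): hands the job in, once; it reports no verdict.
Trained networks look in the newest picture that a camera, given by its name, has taken for a name from the list of things; names that differ only in an ending like _2 or _b are one class to them, and where a whole thing is asked for, a point or a joint stands for the part that bears it (a point fixed in the world has none). Each returns a list of dicts, best first, with "score" (0 to 1); they miss things now and then, are a little off and sometimes report something else, mostly with a low value. They report only what shows in the picture. A call takes as long as a camera call. They do not tell look-alikes from the thing itself.
- recognise(camera, target): "box" ([left, top, width, height] in pixels, round what is visible of it).
- pinpoint(camera, target): "pixel" ([column, row] in pixels: a listed point, or the origin of a listed thing).
The state is a dict: "time": time; "joint_pos": joint angles; "qd": joint speeds; "joint_efforts": joint torques, N m; "tool_pos": TCP position; "tcp_rot": TCP orientation; "ft_force": force on the tool from outside, world axes, zero at the start; "wrist_torque": the same for the moment, N m; "finger_gap": finger opening in mm.
Only numpy, scipy, OpenCV 4.12 (cv2) and the standard library are available. Lean on these libraries where they do the work, as an engineer would, in place of code of your own. Each camera call takes 0.05 s, during which the arm holds its last target.

TASK

The slide cassette in the bench dryer is finished but sits too deep in its bay to be gripped: push it forward from behind through the slot in the roof until its front sticks out, then draw it out and set it down upright on the floor of the steel tray. After that swing the dryer's door fully shut and turn the lever on the roof a quarter turn, until it points out over the door and drops into its locked position. Leave the other things on the bench where they are.

Things in the scene. Friction and masses are not known exactly. Their poses are not given: they have to be found in the camera images.
- dryer: Grey bench dryer with a white door, fixed. Origin on the bench under the middle of the bay's mouth; +x runs into the bay, z up. Housing x 0 to 160, y -135 to 100 mm, roof top at z = 62 (8 thick). Bay: y -29 to 29, floor z = 8, ceiling z = 54, x 0 to 150. A steel landing plate level with the bay floor (top z = 8) runs out in front to x = -115 (y -120 to 100).
- slot_mid (a point): Centre of the access slot in the dryer's roof, over the bay at roof-top height (dryer x = 92, y = 0, z = 62 mm). The slot is 116 mm long (dryer x 34 to 150) and 46 mm wide. Reach down through it behind the cassette and push towards -x; pushed to near the slot's front end, the cassette (held by friction only, a few newtons) sticks out about 50 mm.
- cassette_mid (a point): Loose grey slide cassette, a block 90 (its x) x 54 (its y) x 40 mm high, about 0.25 kg, glass slides in its top; this point is its centre, 20 mm above its underside. At the start it stands upright in the bay, its front 3 to 11 mm behind the mouth and its rear 93 to 101 mm behind it.
- tray: Shallow open steel tray, fixed, 150 (x) x 170 (y) mm outside, walls 3 mm thick and 15 mm high, inner floor 3 mm above the bench. Origin: centre of its underside on the bench; axes along its sides.
- door_leaf (a joint): Angle of the dryer's door on its upright hinge: 0 = shut, grows as it opens (free edge swings out towards the dryer's -x, then +y), up to 2.4 rad. Stays where it is left; a push of about 2 N near the free edge moves it.
- door_hinge (a point): On the door's hinge line, 35 mm above the bench, at dryer x = -2, y = 75 mm. Shut, the door runs 170 mm from here along the dryer's -y; it is 20 mm thick (outer face at dryer x = -22 mm), from z = 11 to 61 mm. The middle is a clear pane set back 6 mm, 30 to 138 mm off the hinge; the 32 mm beside the free edge is solid frame.
- door_edge (a point): On the door, outer corner of its free edge, 35 mm above the bench: 170 mm along the door from the hinge line and on the outer face (20 mm in front of the hinge line).
- latch_lever (a joint): Turn of the steel lever on the dryer's roof, clockwise from above: 0 = unlocked, points to dryer -y; 1.57 = locked, points to -x over the shut door; stop at 1.62. About 1 N at its tip turns it. A pin under it, 34 mm from the pivot, slides on a 3 mm guide plate and at about 1.57 drops through it into a socket in the shut door's top.
- latch_post (a joint): How far the spring-loaded lever has dropped (m): 0 while its pin rides on the guide plate, about 0.007 once it has dropped into the socket (locked).
- lever_pivot (a point): On the lever's axis at half the lever's height, 78 mm above the bench before it drops; dryer x = 22, y = -75 mm. Hub radius 12 mm, upright axis.
- lever_tip (a point): End of the lever, 60 mm from the pivot at half its height. The lever is a bar 12 mm wide and 10 mm high, z 73 to 83 mm above the bench, 7 mm lower once dropped. Under it lies an aluminium guide plate fixed on the roof, top at z = 65 mm, dryer x -22 to 34, y -117 to -61 mm.
- bottle_mid (a point): Bystander: amber bottle, 64 mm across, 145 mm high; its centre.
- jar_mid (a point): Bystander: glass jar, 56 mm across, 75 mm high; its centre.
- beaker_mid (a point): Bystander: glass beaker, 74 mm across, 95 mm high; its centre.
- tipbox_mid (a point): Bystander: clear box 85 x 120 x 60 mm; its centre.
- timer_mid (a point): Bystander: flat black timer 60 x 65 x 22 mm; its centre.
- flask_mid (a point): Bystander: clear bottle with blue cap, 70 mm across, 160 mm high; its centre.
Things that resemble listed ones, but are neither listed nor needed, are in the scene too. What is shaped like the part that bears cassette_mid but blue, orange or yellow is not meant.

How it is judged (in metres and radians):
On the way, in this order (a step that is already met when the one before it is completed fails the run):
1. the cassette's front sticks out of the bay by 30 mm or more (x of cassette_mid in the frame of dryer below 0.015 m), for 0.1 s.
2. the cassette stands upright on the tray's floor, let go (x of cassette_mid in the frame of tray between -0.045 and 0.045 m and y of cassette_mid in the frame of tray between -0.06 and 0.06 m and z of cassette_mid in the frame of tray below 0.027 m and angle between cassette_mid's own z axis and vertical below 0.1 rad and contact force between the fingers and cassette below 0.2 N and linear speed of cassette below 0.03 m/s), for 0.2 s.
3. the door is fully shut (value of joint door_leaf below 0.03 rad), for 0.1 s.
4. the lever has turned and dropped into its locked position (value of joint latch_lever above 1.4 rad and value of joint latch_post above 0.005 m and value of joint door_leaf below 0.03 rad), for 0.2 s.
At the end, for the whole second after the job is handed in: The cassette stands upright (within 0.1 rad) at rest on the tray's floor, its centre within 45 mm (tray x) and 60 mm (tray y) of the tray's centre; the door is shut within 0.03 rad; the lever is turned to 1.4 rad or more and has dropped at least 5 mm into its socket (all of step 4 and x of cassette_mid in the frame of tray between -0.045 and 0.045 m and y of cassette_mid in the frame of tray between -0.06 and 0.06 m and z of cassette_mid in the frame of tray below 0.027 m and angle between cassette_mid's own z axis and vertical below 0.1 rad and linear speed of cassette below 0.02 m/s); the robot touches nothing.
It fails at once if a bystander is pushed more than 30 mm from its place (distance of any of bottle_mid, jar_mid, beaker_mid, tipbox_mid, timer_mid, flask_mid from where it was at the start of the episode above 0.03 m).
It also fails if it takes over 72 s, if anything falls off the work surface, if the arm or the gripper's body presses on something with over 40 N, if the wrist force passes 120 N, or if a joint passes its speed limit or range.

## Working session

There is one attempt and no reset: what is moved stays moved. The work goes in short steps, Python scripts to look and compute and a tool call to move; the robot and the scene stay as the last step left them, time stands still between calls to the robot, and variables do not carry over. Pictures are saved under pics/ and viewed, and the job is handed in when it is done.

Besides the shell and the picture viewer there is one more tool, called after ">>>" in YAML: its name, and indented under it one key for each argument. arm_command: Moves the arm, as the interface text tells. Its arguments: {"type":"object","properties":{"plan":{"type":"array"},"squeeze":{"type":"number"}},"required":["plan"]}

```bash
ls; mkdir -p pics
python3 - <<'E'
from bench import *
import cv2
print(sense())
for n in ["scene","side","wrist"]:
    s=snapshot(n); cv2.imwrite(f"pics/{n}0.png",s["pixels"][:,:,::-1]); print(n,s["fx"],s["fy"],s["cx"],s["cy"],s["k1"]); print(s["extrinsics"])
    for t in ["dryer","slot_mid","cassette_mid","tray","door_hinge","door_edge","lever_pivot","lever_tip","bottle_mid","jar_mid","beaker_mid","tipbox_mid","timer_mid","flask_mid"]:
        print(n,t,[([round(v) for v in d["pixel"]],round(d["score"],2)) for d in pinpoint(n,t)][:4])
E
```

```text
pics
{'time': 0.0, 'joint_pos': array([ 7.00485994e+01,  7.51795233e+00,  8.53304365e+01, -1.27000511e-03,
        8.72607857e+01, -4.89304914e+00]), 'qd': array([ 0.02231729, -0.01890972,  0.02312558, -0.04734223, -0.04525222,
       -0.05042149]), 'joint_efforts': array([ 1.61631109e-03, -5.69413733e+01, -5.00542796e+01, -1.85996805e-04,
        1.50550558e-02,  2.76347419e-05]), 'tool_pos': array([155.78570081, 579.18605807, 403.60337216]), 'tcp_rot': array([-1.79891115e+02, -8.04833674e-03,  1.64941703e+02]), 'ft_force': array([ 0.25939971,  0.26346423, -0.04661593]), 'wrist_torque': array([-0.01615923,  0.01055571,  0.02350804]), 'finger_gap': 85.32642960603864}
scene 387.1619884379063 387.1619884379063 320.1992000140621 200.80835643573457 -0.015182203287132863
[[-3.66711684e-01 -5.62260085e-01  7.41205867e-01  1.52972545e+03]
 [ 9.30179101e-01 -2.36157881e-01  2.81062797e-01  3.98095231e+02]
 [ 1.70112150e-02  7.92523218e-01  6.09604435e-01  8.87195192e+02]
 [ 0.00000000e+00  0.00000000e+00  0.00000000e+00  1.00000000e+00]]
scene dryer [([331, 221], 0.81)]
scene slot_mid []
sce
[... 1600 characters left out ...]
lask_mid [([267, 139], 0.85), ([326, 188], 0.63)]
wrist 283.3191922573641 283.3191922573641 321.8025259277317 196.73501475173413 -0.039630571960844053
[[ 2.60701117e-01 -9.28458261e-01 -2.64575482e-01  8.92733842e+01]
 [ 9.65419504e-01  2.50813858e-01  7.11167339e-02  5.97642479e+02]
 [ 3.30278276e-04 -2.73966542e-01  9.61739167e-01  3.73359606e+02]
 [ 0.00000000e+00  0.00000000e+00  0.00000000e+00  1.00000000e+00]]
wrist dryer []
wrist slot_mid []
wrist cassette_mid []
wrist tray []
wrist door_hinge []
wrist door_edge [([139, 374], 0.87)]
wrist lever_pivot []
wrist lever_tip []
wrist bottle_mid []
wrist jar_mid []
wrist beaker_mid []
wrist tipbox_mid []
wrist timer_mid []
wrist flask_mid []
```

View pics/scene0.png

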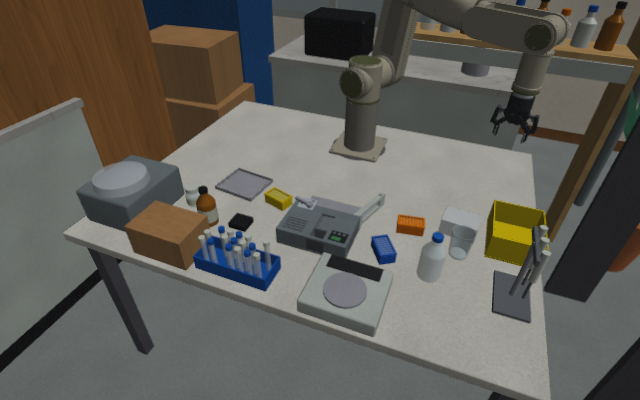

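View pics/side0.png

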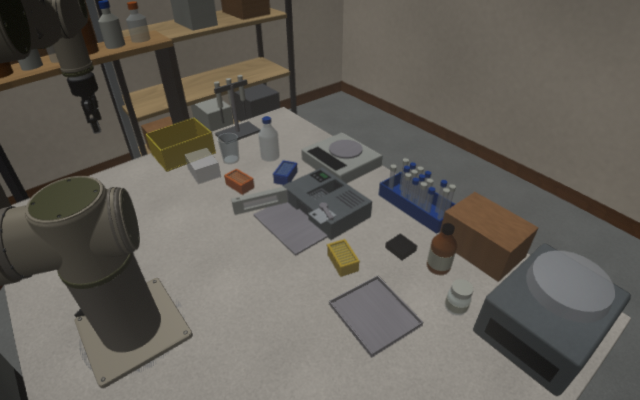

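View pics/wrist0.png

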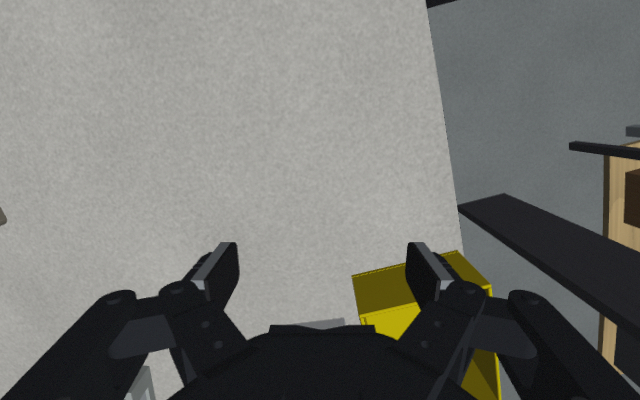

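Run:
```python
import cv2
a=cv2.imread("pics/scene0.png")[130:290,170:490]; cv2.imwrite("pics/sc_crop.png",cv2.resize(a,None,fx=2.5,fy=2.5,interpolation=cv2.INTER_CUBIC))
a=cv2.imread("pics/side0.png")[120:340,190:490]; cv2.imwrite("pics/si_crop.png",cv2.resize(a,None,fx=2.6,fy=2.6,interpolation=cv2.INTER_CUBIC))
```

```text
(no output)
```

View pics/sc_crop.png

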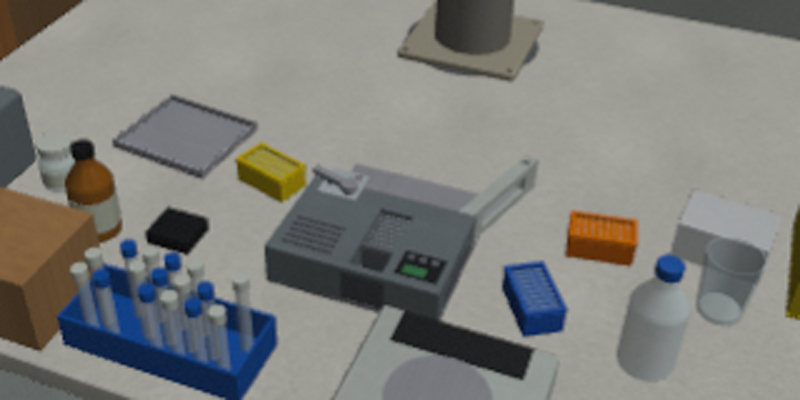

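View pics/si_crop.png

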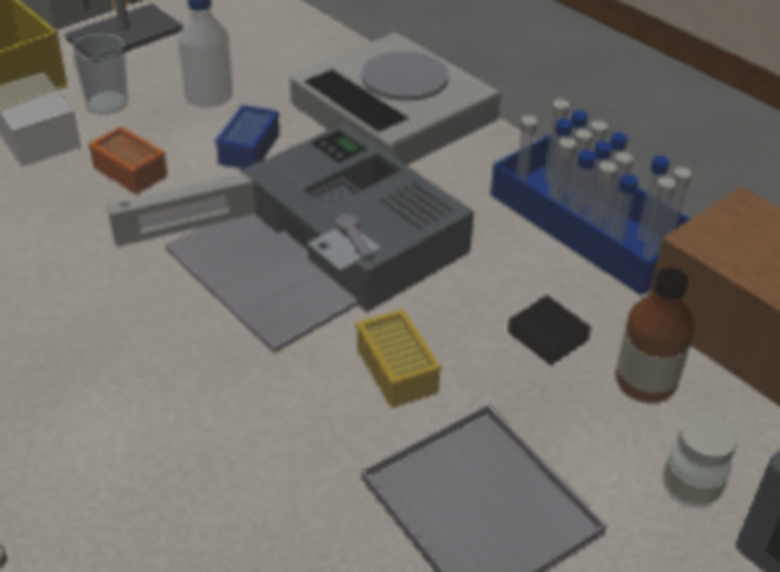

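The scene picture shows the dryer at (320,222), its door open towards (383,199), and the tray at (243,182). Things that could be taken for the cassette are blue (383,249), orange (411,226), yellow (278,198) and the grey block seen through the roof slot at (322,217), or (325,189) in the side view. I choose the grey one in the bay. Next I fit the poses.

```bash
cat > h.py <<'E'
import numpy as np, cv2
from bench import *
def cam(s):
    E=np.array(s["extrinsics"]);K=np.array([[s["fx"],0,s["cx"]],[0,s["fy"],s["cy"]],[0,0,1]])
    return E,K,s["k1"]
def proj(c,P):
    E,K,k=c; P=np.atleast_2d(P); q=(P-E[:3,3])@E[:3,:3]; q=q*[1,-1,-1]
    p,_=cv2.projectPoints(q.reshape(-1,1,3),np.zeros(3),np.zeros(3),K,np.array([k,0,0,0,0.])); return p.reshape(-1,2)
def ray(c,px):
    E,K,k=c; u=cv2.undistortPoints(np.array([[px]],float),K,np.array([k,0,0,0,0.])).ravel()
    return E[:3,3],E[:3,:3]@np.array([u[0],-u[1],-1])
def onz(c,px,z):
    o,d=ray(c,px); return o+d*(z-o[2])/d[2]
def T(x,y,yaw): # deg
    a=np.radians(yaw); return np.array([[np.cos(a),-np.sin(a),0,x],[np.sin(a),np.cos(a),0,y],[0,0,1,0],[0,0,0,1.]])
def ap(M,P): return np.atleast_2d(P)@M[:3,:3].T+M[:3,3]
def box(x0,x1,y0,y1,z0,z1):
    return np.array([[x,y,z] for z in (z0,z1) for x,y in ((x0,y0),(x1,y0),(x1,y1),(x0,y1))],float)
EDG=[(0,1),(1,2),(2,3),(3,0),(4,5),(5,6),(6,7),(7,4),(0,4),(1,5),(2,6),(3,7)]
def drawbox(img,c,M,b,col,sc=1,off=(0,0)):
    p=(proj(c,ap(M,b))-off)*sc
    for i,j in EDG: cv2.line(img,tuple(np.int32(p[i])),tuple(np.int32(p[j])),col,1,cv2.LINE_AA)
def full(cn,t,n=4): return [([round(float(v),1) for v in d["pixel"]],round(d["score"],2)) for d in pinpoint(cn,t)][:n]
E
python3 - <<'E'
from h import *
sc=cam(snapshot("scene")); si=cam(snapshot("side"))
print("dryer",onz(sc,full("scene","dryer")[0][0],0),onz(si,full("side","dryer")[0][0],0))
print("slot",onz(si,full("side","slot_mid")[0][0],62))
print("tray",onz(sc,full("scene","tray")[0][0],0),onz(si,full("side","tray")[0][0],0))
print("hinge",onz(sc,full("scene","door_hinge")[0][0],35),onz(si,full("side","door_hinge")[0][0],35))
print("edge",onz(sc,full("scene","door_edge")[0][0],35),onz(si,full("side","door_edge")[0][0],35))
print("piv",onz(sc,full("scene","lever_pivot")[0][0],78)); print(full("side","lever_pivot"),[onz(si,a[0],78) for a in full("side","lever_pivot")])
for n,z in [("bottle",72),("jar",37),("beaker",47),("tipbox",30),("timer",11),("flask",80)]:
    print(n,[(onz(sc,a[0],z).round(),a[1]) for a in full("scene",n+"_mid",2)],[(onz(si,a[0],z).round(),a[1]) for a in full("side",n+"_mid",2)])
E
```

```text
dryer [5.36811014e+02 6.77587956e+01 1.13686838e-13] [545.98925945  76.60109213   0.        ]
slot [651.71818917  63.04227649  62.        ]
tray [ 460.10475009 -321.88498162    0.        ] [ 465.0839518  -326.88569801    0.        ]
hinge [551.31849138 146.68096311  35.        ] [547.72364136 149.26388508  35.        ]
edge [404.00598522 210.57249397  35.        ] [402.83509474 219.76821066  35.        ]
piv [597.30836155  -2.59876687  78.        ]
[] []
bottle [(array([ 694., -331.,   72.]), 0.63)] [(array([ 710., -322.,   72.]), 0.78)]
jar [(array([ 648., -427.,   37.]), 0.69), (array([391., 205.,  37.]), 0.61)] [(array([ 639., -439.,   37.]), 0.57)]
beaker [(array([550., 497.,  47.]), 0.81), (array([557.,  -8.,  47.]), 0.23)] [(array([539., 491.,  47.]), 0.73)]
tipbox [(array([424., 495.,  30.]), 0.9)] [(array([432., 521.,  30.]), 0.89)]
timer [(array([ 688., -210.,   11.]), 0.76)] [(array([ 685., -215.,   11.]), 0.92)]
flask [(array([661., 430.,  80.]), 0.76)] [(array([651., 412.,  80.]), 0.66), (array([556.,  19.,  80.]), 0.61)]
```

```bash
cat > ov.py <<'E'
from h import *
from scipy.optimize import least_squares
cams={n:cam(snapshot(n)) for n in("scene","side")}
def v(a,o,s): return np.array(a)/s+np.array(o)
obs=[]
s=2.5;o=(170,130)
for P,a in [((160,-135,62),(268,248)),((160,100,62),(440,298)),((0,100,62),(480,222)),((-115,-120,8),(357,163))]: obs.append(("scene",P,v(a,o,s)))
s=2.6;o=(190,120)
for P,a in [((160,-135,62),(471,212)),((0,-135,62),(367,280)),((160,100,62),(343,128)),((-115,-120,8),(276,350)),((-115,100,8),(168,247))]: obs.append(("side",P,v(a,o,s)))
def res(p):
    M=T(*p); return np.concatenate([proj(cams[n],ap(M,P))[0]-q for n,P,q in obs])
r=least_squares(res,[541,72,-6],loss="soft_l1"); print(r.x,r.fun.reshape(-1,2).round(1))
M=T(*r.x)
obt=[((-75,-85,15),(363,475),1),((75,-85,15),(603,527),1),((75,85,15),(488,408),1)]
tray0=None
ob2=[]
for a,b in [((-75,85,15),(363,475)),((75,-85,15),(603,527)),((75,85,15),(488,408))]: ob2.append(("side",a,v(b,(190,120),2.6)))
for a,b in [((-75,85,15),(257,126)),((75,85,15),(205,173)),((75,-85,15),(115,140)),((-75,-85,15),(175,97))]: ob2.append(("scene",a,v(b,(170,130),2.5)))
def res2(p):
    return np.concatenate([proj(cams[n],ap(T(*p),P))[0]-q for n,P,q in ob2])
best=None
for yaw in (-90,-45,0,45,90):
    r2=least_squares(res2,[463,-324,yaw],loss="soft_l1")
    if best is None or r2.cost<best.cost: best=r2
print(best.x,best.fun.reshape(-1,2).round(1)); Mt=T(*best.x)
for n,o,sz,s in (("scene",(210,140),(190,140),4),("side",(215,130),(210,230),2.6)):
    img=snapshot(n)["pixels"][:,:,::-1]; a=cv2.resize(img[o[1]:o[1]+sz[1],o[0]:o[0]+sz[0]],None,fx=s,fy=s,interpolation=cv2.INTER_CUBIC)
    drawbox(a,cams[n],M,box(0,160,-135,100,0,62),(0,255,0),s,o)
    drawbox(a,cams[n],M,box(-115,0,-120,100,8,8),(0,255,255),s,o)
    drawbox(a,cams[n],M,box(34,150,-23,23,62,62),(255,0,255),s,o)
    drawbox(a,cams[n],M,box(-22,34,-117,-61,65,65),(255,255,0),s,o)
    drawbox(a,cams[n],M,box(7,97,-27,27,8,48),(0,0,255),s,o)
    drawbox(a,cams[n],Mt,box(-75,75,-85,85,0,15),(0,255,0),s,o)
    cv2.imwrite(f"pics/ov_{n}.png",a[:600,:800])
E
python3 ov.py
```

```text
[553.19519873  71.12197554   0.86970444] [[-1.7 -1. ]
 [-0.4 -1.9]
 [-1.8 -2.9]
 [-1.2 -0.2]
 [ 0.8 -1.7]
 [-0.1 -4.6]
 [-0.5 -3.1]
 [-0.8 -1.4]
 [-2.1 -1.8]]
[ 468.5857578  -325.76452788   -7.36312513] [[-1.9 -2.7]
 [ 0.4 -0.2]
 [-0.4 -2.1]
 [ 0.1 -2.1]
 [-2.  -1.3]
 [-1.3 -1.4]
 [-1.  -2.2]]
```

View pics/ov_scene.png

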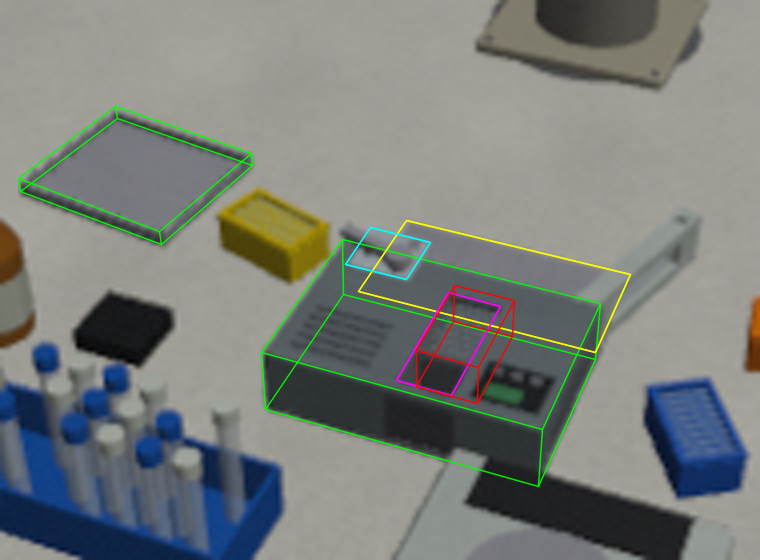

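View pics/ov_side.png

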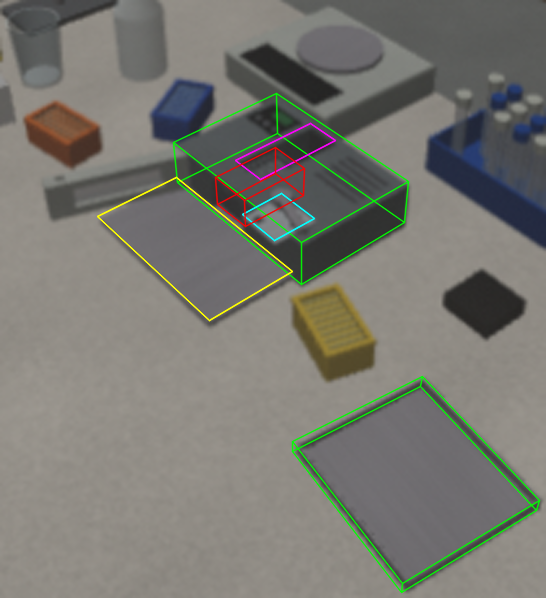

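The wireframes match: dryer at about (553,71) with yaw 0.9°, tray at about (468,-326) with yaw -7°. I move above the dryer for a close look.

```bash
cat >> h.py <<'E'
from scipy.spatial.transform import Rotation as Ro
def down(yaw): return Ro.from_euler("xyz",[180,0,yaw],degrees=True)
def plan(pt,yaw=None,Rt=None):
    s=sense(); R=Ro.from_euler("xyz",s["tcp_rot"],degrees=True)
    d=R.inv().apply(np.array(pt,float)-s["tool_pos"]); 
    if Rt is None: Rt=down(s["tcp_rot"][2] if yaw is None else yaw)
    w=(R.inv()*Rt).as_rotvec()
    print("t%.2f"%s["time"],"shift",d.round(1),"w",w.round(4),"rows",int(np.ceil(max(np.linalg.norm(d)/50,np.degrees(np.linalg.norm(w))/8.59))))
def st():
    s=sense(); print("t%.2f"%s["time"],s["tool_pos"].round(1),s["tcp_rot"].round(2),"F",s["ft_force"].round(1),"gap",round(s["finger_gap"],1)); return s
E
python3 -c "
from h import *
plan([640,72,400],-179.1)"
```

```text
t3.75 shift [-599.4 -364.2    4.7] w [ 0.     -0.     -0.2785] rows 15
```

>>> arm_command:
  plan:
    - {"jaw": 0, "dx": -300, "dy": -182, "dz": 3, "wz": -0.14}
    - {"jaw": 0, "dx": -300, "dy": -182, "dz": 3, "wz": -0.14}
    - {"jaw": 0, "dx": -300, "dy": -182, "dz": 3, "wz": -0.14}
    - {"jaw": 0, "dx": -300, "dy": -182, "dz": 3, "wz": -0.14}
    - {"jaw": 0, "dx": -300, "dy": -182, "dz": 3, "wz": -0.14}
    - {"jaw": 0, "dx": -300, "dy": -182, "dz": 3, "wz": -0.14}
    - {"jaw": 0, "dx": -600, "dy": -364, "dz": 5, "wz": -0.28}
    - {"jaw": 0, "dx": -600, "dy": -364, "dz": 5, "wz": -0.28}
    - {"jaw": 0, "dx": -600, "dy": -364, "dz": 5, "wz": -0.28}
    - {"jaw": 0, "dx": -600, "dy": -364, "dz": 5, "wz": -0.28}
    - {"jaw": 0, "dx": -600, "dy": -364, "dz": 5, "wz": -0.28}
    - {"jaw": 0, "dx": -600, "dy": -364, "dz": 5, "wz": -0.28}

```text
invalid input
```

```bash
python3 -c "
from h import *
plan([640,72,400],-179.1)"
```

```text
t3.75 shift [-599.4 -364.2    4.7] w [ 0.     -0.     -0.2785] rows 15
```

>>> arm_command:
  plan:
    - {"jaw": 0, "dx": -600, "dy": -364, "dz": 5, "wx": 0, "wy": 0, "wz": -0.28}
    - {"jaw": 0, "dx": -600, "dy": -364, "dz": 5, "wx": 0, "wy": 0, "wz": -0.28}
    - {"jaw": 0, "dx": -600, "dy": -364, "dz": 5, "wx": 0, "wy": 0, "wz": -0.28}
    - {"jaw": 0, "dx": -600, "dy": -364, "dz": 5, "wx": 0, "wy": 0, "wz": -0.28}
    - {"jaw": 0, "dx": -600, "dy": -364, "dz": 5, "wx": 0, "wy": 0, "wz": -0.28}
    - {"jaw": 0, "dx": -600, "dy": -364, "dz": 5, "wx": 0, "wy": 0, "wz": -0.28}
    - {"jaw": 0, "dx": -600, "dy": -364, "dz": 5, "wx": 0, "wy": 0, "wz": -0.28}
    - {"jaw": 0, "dx": -600, "dy": -364, "dz": 5, "wx": 0, "wy": 0, "wz": -0.28}
    - {"jaw": 0, "dx": -600, "dy": -364, "dz": 5, "wx": 0, "wy": 0, "wz": -0.28}
    - {"jaw": 0, "dx": -600, "dy": -364, "dz": 5, "wx": 0, "wy": 0, "wz": -0.28}
    - {"jaw": 0, "dx": -600, "dy": -364, "dz": 5, "wx": 0, "wy": 0, "wz": -0.28}
    - {"jaw": 0, "dx": -600, "dy": -364, "dz": 5, "wx": 0, "wy": 0, "wz": -0.28}

```text
time: 4.95
tool_pos: [570.3, 145.1, 400.6]
tcp_rot: [180.0, 0.0, -179.0]
ft_force: [0.4, 0.8, 0.2]
finger_gap: 85.4
```

```bash
python3 -c "
from h import *
plan([640,72,400],-179.1)"
```

```text
t4.95 shift [-68.4 -74.3   0.7] w [0.0002 0.0006 0.0013] rows 3
```

>>> arm_command:
  plan:
    - {"jaw": 1, "dx": -78, "dy": -74, "dz": 20, "wx": 0, "wy": 0, "wz": 0}
    - {"jaw": 1, "dx": -78, "dy": -74, "dz": 20, "wx": 0, "wy": 0, "wz": 0}
    - {"jaw": 1, "dx": -78, "dy": -74, "dz": 20, "wx": 0, "wy": 0, "wz": 0}
    - {"jaw": 1, "dx": -78, "dy": -74, "dz": 20, "wx": 0, "wy": 0, "wz": 0}

```text
time: 5.35
tool_pos: [649.1, 72.6, 379.0]
tcp_rot: [-180.0, -0.1, -179.2]
ft_force: [0.2, 0.2, 0.6]
finger_gap: 28.3
```

```bash
cat > wov.py <<'E'
from h import *
import sys
def wov(name,dr=(553.2,71.1,0.87),cas=None,s=1.25):
    S=snapshot("wrist"); c=cam(S); st()
    raw=S["pixels"][:,:,::-1].copy(); cv2.imwrite(f"pics/{name}_raw.png",raw)
    np.savez(f"{name}.npz",E=c[0],K=c[1],k=c[2])
    M=T(*dr)
    a=cv2.resize(raw,None,fx=s,fy=s,interpolation=cv2.INTER_CUBIC)
    drawbox(a,c,M,box(0,160,-135,100,62,62),(0,255,0),s)
    drawbox(a,c,M,box(-115,0,-120,100,8,8),(0,255,255),s)
    drawbox(a,c,M,box(34,150,-23,23,62,62),(255,0,255),s)
    drawbox(a,c,M,box(-22,34,-117,-61,65,65),(255,255,0),s)
    cv2.imwrite(f"pics/{name}.png",a)
if __name__=="__main__": wov(sys.argv[1])
E
python3 wov.py w1
```

```text
t5.40 [648.4  74.  379.8] [ 1.7997e+02 -8.0000e-02 -1.7908e+02] F [0.5 0.2 1.1] gap 19.9
```

View pics/w1.png

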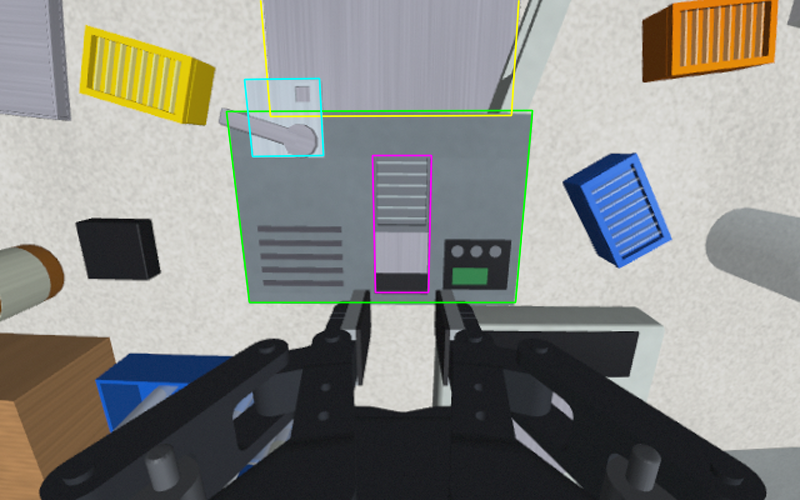

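The overlay fits the wrist picture within about 1 px. The slot is at columns 373–431, and the grey cassette's slides and rear edge are at row 226. The lever points left at (265,130), and the door is at the upper right.

Run:
```python
from h import *
z=np.load("w1.npz"); c=(z["E"],z["K"],float(z["k"])); M=np.linalg.inv(T(553.2,71.1,.87))
for n,p,h in [("rear",(402,226),48),("slot rear",(402,293),62),("slot front",(402,156),62),("sl left",(374,220),62),("sl right",(431,220),62),("levertip",(224,117),83),("pivot",(301,139),83),("cas l",(376,226),48),("socket",(302,93),65)]:
    print(n,ap(M,onz(c,np.array(p)/1.25,h)).round(1))
p=ap(T(553.2,71.1,.87),[125,0,0])[0]; print(p)
plan([p[0],p[1],250],-179.13)
```

```text
rear [[93.7  0.  48. ]]
slot rear [[ 1.503e+02 -1.000e-01  6.200e+01]]
slot front [[34.4  0.1 62. ]]
sl left [[ 85.5 -23.   62. ]]
sl right [[85.6 23.9 62. ]]
levertip [[   5.8 -127.    83. ]]
pivot [[ 21.6 -72.6  83. ]]
cas l [[ 93.7 -22.5  48. ]]
socket [[-11.9 -74.5  65. ]]
[678.18558997  72.99797263   0.        ]
t5.40 shift [-29.9  -1.5 129.8] w [ 0.0004 -0.0014  0.0008] rows 3
```

>>> arm_command:
  plan:
    - {"jaw": 1, "dx": -30, "dy": -1.5, "dz": 100, "wx": 0, "wy": 0, "wz": 0}
    - {"jaw": 1, "dx": -30, "dy": -1.5, "dz": 100, "wx": 0, "wy": 0, "wz": 0}
    - {"jaw": 1, "dx": -30, "dy": -1.5, "dz": 120, "wx": 0, "wy": 0, "wz": 0}
    - {"jaw": 1, "dx": -30, "dy": -1.5, "dz": 130, "wx": 0, "wy": 0, "wz": 0}
    - {"jaw": 1, "dx": -30, "dy": -1.5, "dz": 130, "wx": 0, "wy": 0, "wz": 0}

```text
time: 5.9
tool_pos: [677.3, 74.7, 249.6]
tcp_rot: [180.0, -0.1, -178.9]
ft_force: [0.1, -0.6, -0.2]
finger_gap: -0.1
```

```bash
python3 wov.py w2
python3 - <<'E'
from h import *
p=ap(T(553.2,71.1,.87),[125,0,0])[0]; plan([p[0],p[1],207],-179.13)
s=snapshot("side"); a=s["pixels"][110:260,230:430,::-1]; cv2.imwrite("pics/s2.png",cv2.resize(a,None,fx=4,fy=4,interpolation=cv2.INTER_CUBIC))
E
```

```text
t5.95 [678.2  74.4 251.8] [ 1.7999e+02  5.0000e-02 -1.7894e+02] F [0.2 0.3 1. ] gap 0.4
t5.95 shift [ 0.1 -1.4 44.8] w [0.0002 0.0009 0.0034] rows 1
```

View pics/w2.png

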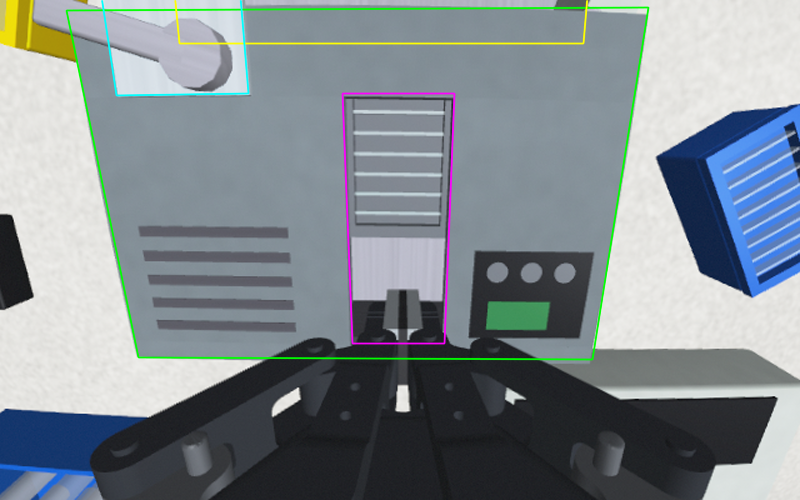

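View pics/s2.png

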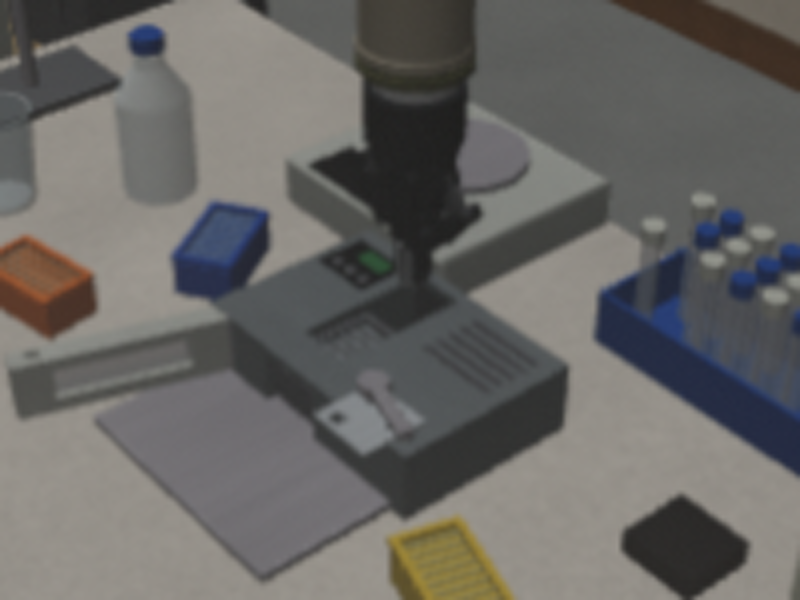

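Closed finger tips are at (403,290) above the slot's rear, behind the cassette's rear edge (row 236). I go down to about 28 mm below the roof top.

>>> arm_command:
  plan:
    - {"jaw": 1, "dx": 0, "dy": -1.5, "dz": 20, "wx": 0, "wy": 0, "wz": 0}
    - {"jaw": 1, "dx": 0, "dy": -1.5, "dz": 35, "wx": 0, "wy": 0, "wz": 0}
    - {"jaw": 1, "dx": 0, "dy": -1.5, "dz": 45, "wx": 0, "wy": 0, "wz": 0}
    - {"jaw": 1, "dx": 0, "dy": -1.5, "dz": 45, "wx": 0, "wy": 0, "wz": 0}

```text
time: 6.4
tool_pos: [677.7, 71.8, 203.9]
tcp_rot: [180.0, -0.2, -179.0]
ft_force: [-0.8, -0.1, -0.4]
finger_gap: -0.1
```

```bash
python3 wov.py w3
python3 - <<'E'
from h import *
for x in (90,52): 
  p=ap(T(553.2,71.1,.87),[x,0,0])[0]; plan([p[0],p[1],206],-179.13)
E
```

```text
t6.45 [678.1  71.8 204.9] [ 1.8000e+02 -8.0000e-02 -1.7901e+02] F [-0.8  0.3 -0.1] gap 0.2
t6.45 shift [34.9  1.2 -1. ] w [-0.     -0.0014  0.0021] rows 1
t6.45 shift [72.9  1.3 -1. ] w [-0.     -0.0014  0.0021] rows 2
```

View pics/w3.png

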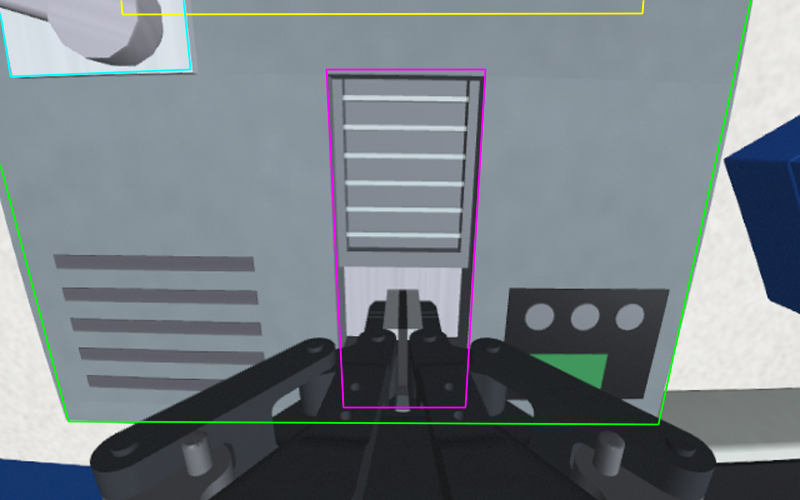

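>>> arm_command:
  plan:
    - {"jaw": 1, "dx": 15, "dy": 0.5, "dz": -1, "wx": 0, "wy": 0, "wz": 0}
    - {"jaw": 1, "dx": 25, "dy": 0.5, "dz": -1, "wx": 0, "wy": 0, "wz": 0}
    - {"jaw": 1, "dx": 33, "dy": 0.8, "dz": -1, "wx": 0, "wy": 0, "wz": 0}
    - {"jaw": 1, "dx": 40, "dy": 1, "dz": -1, "wx": 0, "wy": 0, "wz": 0}
    - {"jaw": 1, "dx": 48, "dy": 1, "dz": -1, "wx": 0, "wy": 0, "wz": 0}
    - {"jaw": 1, "dx": 55, "dy": 1, "dz": -1, "wx": 0, "wy": 0, "wz": 0}
    - {"jaw": 1, "dx": 61, "dy": 1, "dz": -1, "wx": 0, "wy": 0, "wz": 0}
    - {"jaw": 1, "dx": 66, "dy": 1, "dz": -1, "wx": 0, "wy": 0, "wz": 0}
    - {"jaw": 1, "dx": 70, "dy": 1, "dz": -1, "wx": 0, "wy": 0, "wz": 0}
    - {"jaw": 1, "dx": 72, "dy": 1, "dz": -1, "wx": 0, "wy": 0, "wz": 0}
    - {"jaw": 1, "dx": 72, "dy": 1, "dz": -1, "wx": 0, "wy": 0, "wz": 0}

```text
time: 7.55
tool_pos: [606.0, 71.5, 206.1]
tcp_rot: [-180.0, -0.1, -179.0]
ft_force: [0.3, -0.1, -0.5]
finger_gap: 0.3
```

```bash
python3 wov.py w4
python3 - <<'E'
from h import *
s=snapshot("side"); a=s["pixels"][110:260,230:430,::-1]; cv2.imwrite("pics/s4.png",cv2.resize(a,None,fx=4,fy=4,interpolation=cv2.INTER_CUBIC))
E
```

```text
t7.60 [606.1  71.5 206. ] [ 1.8000e+02 -7.0000e-02 -1.7901e+02] F [-0.2  0.5 -0.2] gap 0.0
```

View pics/w4.png

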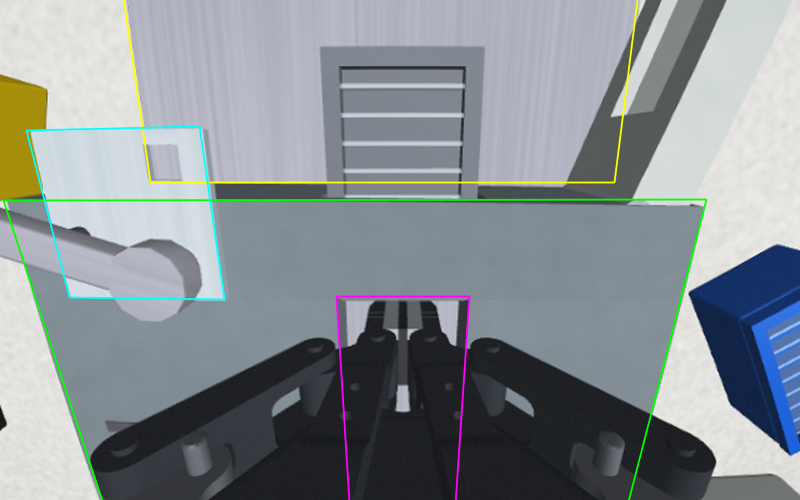

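View pics/s4.png

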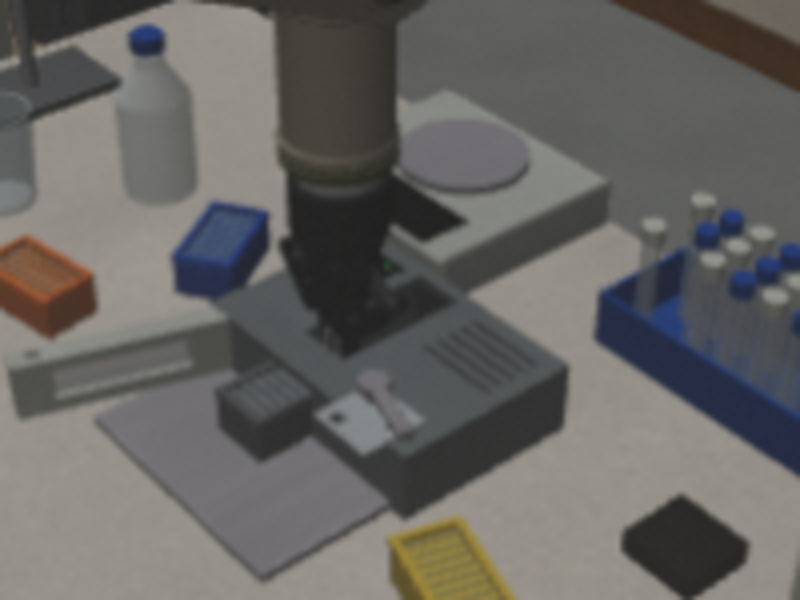

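The cassette's front now sits at (321–484, row 47), well clear of the mouth and straight. I retract, open and go to the grip.

Run:
```python
from h import *
z=np.load("w4.npz"); c=(z["E"],z["K"],float(z["k"])); D=T(553.2,71.1,.87); M=np.linalg.inv(D)
for p in [(321,47),(484,47),(328,190),(477,190)]: print(ap(M,onz(c,np.array(p)/1.25,48)).round(1))
for x,zz in ((53,265),(-28,265),(-28,187)):
  p=ap(D,[x,0,0])[0]; plan([p[0],p[1],zz],-179.13)
```

```text
[[-47.4 -26.8  48. ]]
[[-47.4  26.3  48. ]]
[[ -0.9 -26.8  48. ]]
[[-0.9 26.4 48. ]]
t7.65 shift [  0.    0.4 -59. ] w [-0.0001 -0.0012  0.002 ] rows 2
t7.65 shift [ 81.    0.5 -58.9] w [-0.0001 -0.0012  0.002 ] rows 3
t7.65 shift [80.9  0.6 19.1] w [-0.0001 -0.0012  0.002 ] rows 2
```

>>> arm_command:
  plan:
    - {"jaw": 1, "dx": 0, "dy": 0, "dz": -40, "wx": 0, "wy": 0, "wz": 0}
    - {"jaw": 1, "dx": 0, "dy": 0, "dz": -60, "wx": 0, "wy": 0, "wz": 0}
    - {"jaw": 0, "dx": 40, "dy": 0, "dz": -60, "wx": 0, "wy": 0, "wz": 0}
    - {"jaw": 0, "dx": 80, "dy": 0.3, "dz": -60, "wx": 0, "wy": 0, "wz": 0}
    - {"jaw": 0, "dx": 80, "dy": 0.3, "dz": -60, "wx": 0, "wy": 0, "wz": 0}
    - {"jaw": 0, "dx": 80, "dy": 0.3, "dz": -60, "wx": 0, "wy": 0, "wz": 0}
    - {"jaw": 0, "dx": 80, "dy": 0.3, "dz": -60, "wx": 0, "wy": 0, "wz": 0}
    - {"jaw": 0, "dx": 80, "dy": 0.3, "dz": -60, "wx": 0, "wy": 0, "wz": 0}
    - {"jaw": 0, "dx": 80, "dy": 0.3, "dz": -60, "wx": 0, "wy": 0, "wz": 0}

```text
time: 8.55
tool_pos: [527.4, 70.4, 266.8]
tcp_rot: [180.0, 0.1, -179.0]
ft_force: [-0.5, -0.5, 0.0]
finger_gap: 85.3
```

```bash
python3 wov.py w5
python3 - <<'E'
from h import *
D=T(553.2,71.1,.87)
for x,zz in ((-28,187),):
  p=ap(D,[x,0,0])[0]; plan([p[0],p[1],zz],-179.13)
E
```

```text
t8.60 [527.2  70.4 266.6] [ 1.8000e+02  3.0000e-02 -1.7902e+02] F [ 0.7 -0.2 -0.3] gap 85.8
t8.60 shift [ 2.1  0.3 79.6] w [0.     0.0004 0.0019] rows 2
```

View pics/w5.png

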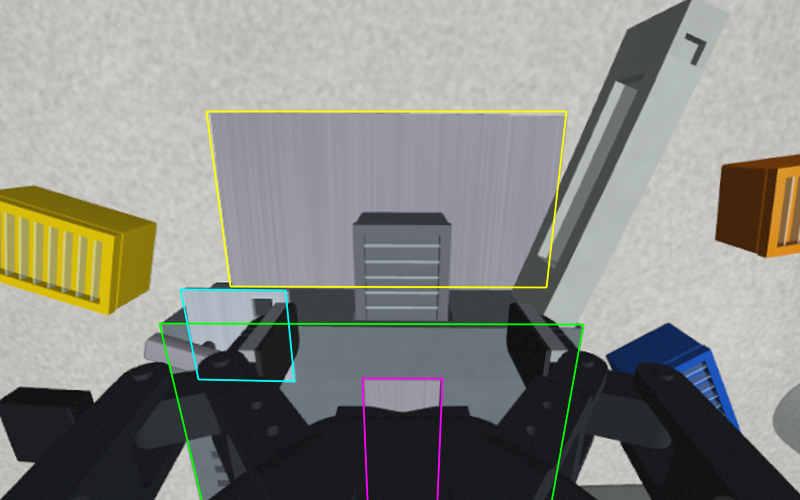

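The jaws straddle the cassette (353–450, rows 213–320) symmetrically, so I descend and grip.

>>> arm_command:
  plan:
    - {"jaw": 0, "dx": 2, "dy": 0, "dz": 40, "wx": 0, "wy": 0, "wz": 0.002}
    - {"jaw": 0, "dx": 2, "dy": 0, "dz": 65, "wx": 0, "wy": 0, "wz": 0.002}
    - {"jaw": 0, "dx": 2, "dy": 0, "dz": 79, "wx": 0, "wy": 0, "wz": 0.002}
    - {"jaw": 0, "dx": 2, "dy": 0, "dz": 79, "wx": 0, "wy": 0, "wz": 0.002}
    - {"jaw": 1, "dx": 2, "dy": 0, "dz": 79, "wx": 0, "wy": 0, "wz": 0.002}
    - {"jaw": 1, "dx": 2, "dy": 0, "dz": 79, "wx": 0, "wy": 0, "wz": 0.002}
    - {"jaw": 1, "dx": 2, "dy": 0, "dz": 79, "wx": 0, "wy": 0, "wz": 0.002}
    - {"jaw": 1, "dx": 2, "dy": 0, "dz": 79, "wx": 0, "wy": 0, "wz": 0.002}
    - {"jaw": 1, "dx": 2, "dy": 0, "dz": 79, "wx": 0, "wy": 0, "wz": 0.002}
  squeeze: 45

```text
time: 9.5
tool_pos: [525.6, 70.5, 189.4]
tcp_rot: [180.0, 0.2, -179.1]
ft_force: [-0.5, -0.9, 7.3]
finger_gap: 53.6
```

Run:
```python
from h import *
st()
D=T(553.2,71.1,.87)
p=ap(D,[-95,0,0])[0]; plan([p[0],p[1],187.7],-179.13)
```

```text
t9.50 [525.6  70.5 189.4] [ 180.      0.21 -179.13] F [-0.5 -0.9  7.3] gap 53.6
t9.50 shift [67.4  0.2  1.5] w [0.0001 0.0036 0.    ] rows 2
```

>>> arm_command:
  plan:
    - {"jaw": 1, "dx": 0, "dy": 0, "dz": -2, "wx": 0, "wy": 0, "wz": 0}
    - {"jaw": 1, "dx": 10, "dy": 0, "dz": -2, "wx": 0, "wy": 0, "wz": 0}
    - {"jaw": 1, "dx": 25, "dy": 0, "dz": -2, "wx": 0, "wy": 0, "wz": 0}
    - {"jaw": 1, "dx": 40, "dy": 0, "dz": -2, "wx": 0, "wy": 0, "wz": 0}
    - {"jaw": 1, "dx": 55, "dy": 0, "dz": -2, "wx": 0, "wy": 0, "wz": 0}
    - {"jaw": 1, "dx": 68, "dy": 0, "dz": -2, "wx": 0, "wy": 0, "wz": 0}
    - {"jaw": 1, "dx": 68, "dy": 0, "dz": -2, "wx": 0, "wy": 0, "wz": 0}

```text
time: 10.2
tool_pos: [454.9, 69.4, 189.5]
tcp_rot: [-180.0, -0.0, -179.1]
ft_force: [-0.6, 0.5, -0.5]
finger_gap: 53.2
```

```bash
python3 wov.py w6
python3 - <<'E'
from h import *
s=snapshot("side"); a=s["pixels"][110:260,230:430,::-1]; cv2.imwrite("pics/s6.png",cv2.resize(a,None,fx=4,fy=4,interpolation=cv2.INTER_CUBIC))
E
```

```text
t10.25 [455.5  69.4 189.5] [-1.8000e+02 -2.0000e-02 -1.7912e+02] F [ 0.2  0.  -0. ] gap 53.6
```

View pics/w6.png

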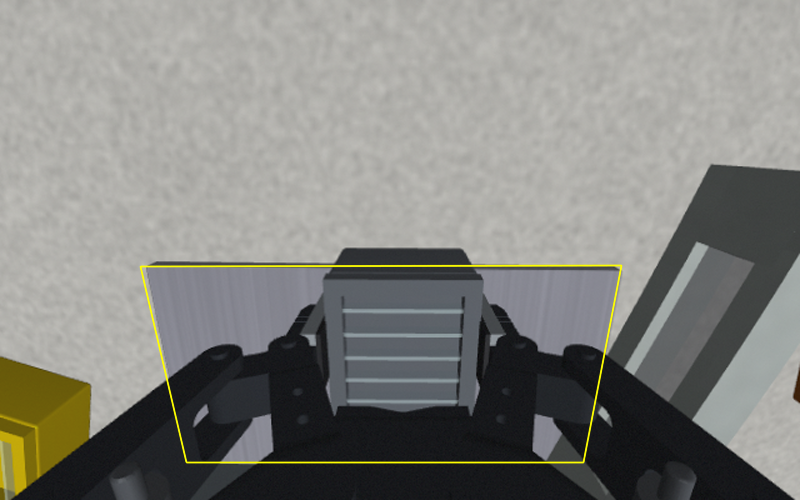

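View pics/s6.png

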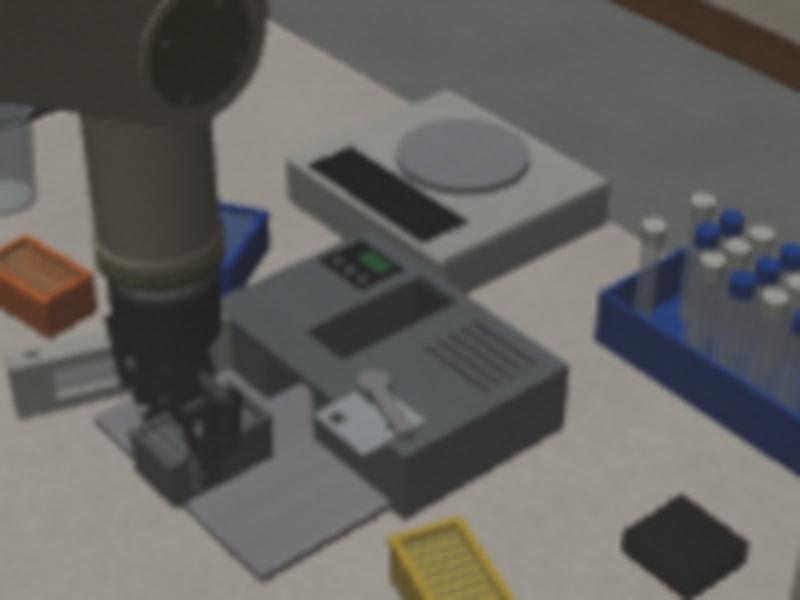

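The grip holds (gap 53.6) and the cassette is fully clear of the bay. I lift it and carry it to the tray.

Run:
```python
from h import *
plan([443.6,-325.9,290],-179.13)
```

```text
t10.30 shift [  18.3 -395.1 -100.6] w [-0.     -0.0004  0.0001] rows 9
```

>>> arm_command:
  plan:
    - {"jaw": 1, "dx": 0, "dy": 0, "dz": -40, "wx": 0, "wy": 0, "wz": 0}
    - {"jaw": 1, "dx": 0, "dy": 0, "dz": -80, "wx": 0, "wy": 0, "wz": 0}
    - {"jaw": 1, "dx": 0, "dy": -30, "dz": -100, "wx": 0, "wy": 0, "wz": 0}
    - {"jaw": 1, "dx": 5, "dy": -75, "dz": -100, "wx": 0, "wy": 0, "wz": 0}
    - {"jaw": 1, "dx": 7, "dy": -122, "dz": -100, "wx": 0, "wy": 0, "wz": 0}
    - {"jaw": 1, "dx": 9, "dy": -170, "dz": -100, "wx": 0, "wy": 0, "wz": 0}
    - {"jaw": 1, "dx": 11, "dy": -218, "dz": -100, "wx": 0, "wy": 0, "wz": 0}
    - {"jaw": 1, "dx": 13, "dy": -266, "dz": -100, "wx": 0, "wy": 0, "wz": 0}
    - {"jaw": 1, "dx": 15, "dy": -314, "dz": -100, "wx": 0, "wy": 0, "wz": 0}
    - {"jaw": 1, "dx": 17, "dy": -355, "dz": -100, "wx": 0, "wy": 0, "wz": 0}
    - {"jaw": 1, "dx": 18, "dy": -395, "dz": -100, "wx": 0, "wy": 0, "wz": 0}
    - {"jaw": 1, "dx": 18, "dy": -395, "dz": -100, "wx": 0, "wy": 0, "wz": 0}

```text
time: 11.5
tool_pos: [443.7, -330.2, 288.9]
tcp_rot: [-179.9, -0.0, -179.4]
ft_force: [1.1, 0.7, -1.9]
finger_gap: 53.4
```

Run:
```python
from h import *
st(); plan([443.6,-325.9,187],-179.13)
S=snapshot("wrist"); c=cam(S); a=S["pixels"][:,:,::-1].copy(); Mt=T(468.6,-325.8,-7.4)
drawbox(a,c,Mt,box(-75,75,-85,85,15,15),(0,255,0)); cv2.imwrite("pics/w7.png",a)
```

```text
t11.50 [ 443.7 -330.2  288.9] [-1.7992e+02 -3.0000e-02 -1.7936e+02] F [ 1.1  0.7 -1.9] gap 53.4
t11.50 shift [ -0.    4.5 101.9] w [-0.0014 -0.0005 -0.004 ] rows 3
```

View pics/w7.png

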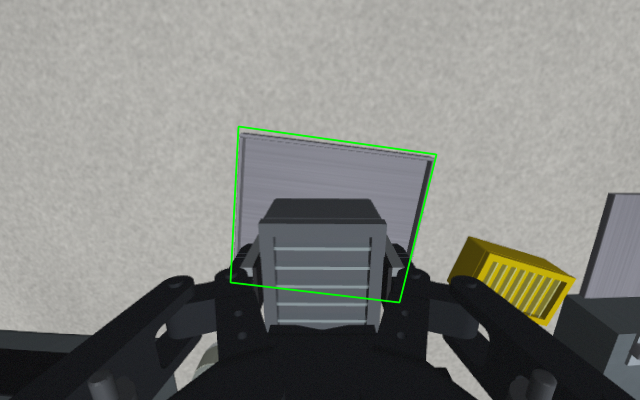

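>>> arm_command:
  plan:
    - {"jaw": 1, "dx": 0, "dy": 0, "dz": 40, "wx": 0, "wy": 0, "wz": 0}
    - {"jaw": 1, "dx": 0, "dy": 0, "dz": 75, "wx": 0, "wy": 0, "wz": 0}
    - {"jaw": 1, "dx": 0, "dy": 0, "dz": 92, "wx": 0, "wy": 0, "wz": 0}
    - {"jaw": 1, "dx": 0, "dy": 0, "dz": 100, "wx": 0, "wy": 0, "wz": 0}
    - {"jaw": 1, "dx": 0, "dy": 0, "dz": 100, "wx": 0, "wy": 0, "wz": 0}
    - {"jaw": 1, "dx": 0, "dy": 0, "dz": 100, "wx": 0, "wy": 0, "wz": 0}

```text
time: 12.15
tool_pos: [445.1, -325.8, 190.5]
tcp_rot: [-180.0, 0.1, -179.1]
ft_force: [1.2, -0.8, -2.7]
finger_gap: 52.9
```

Run:
```python
from h import *
st(); plan([443.6,-325.9,185],-179.13)
S=snapshot("side"); c=cam(S); a=S["pixels"][:,:,::-1][230:360,300:470]; cv2.imwrite("pics/s8.png",cv2.resize(a,None,fx=4,fy=4,interpolation=cv2.INTER_CUBIC))
```

```text
t12.15 [ 445.1 -325.8  190.5] [-1.7995e+02  6.0000e-02 -1.7910e+02] F [ 1.2 -0.8 -2.7] gap 52.9
t12.15 shift [ 1.5 -0.   5.5] w [-0.0009  0.001   0.0006] rows 1
```

View pics/s8.png

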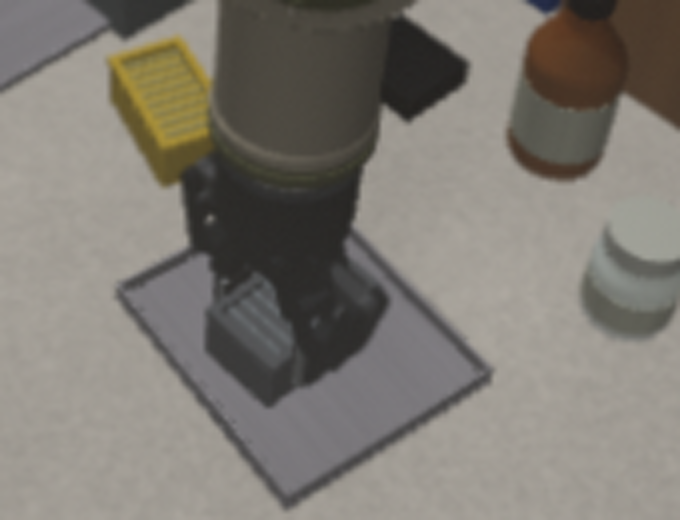

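>>> arm_command:
  plan:
    - {"jaw": 1, "dx": 1, "dy": 0, "dz": 3, "wx": 0, "wy": 0, "wz": 0}
    - {"jaw": 1, "dx": 1, "dy": 0, "dz": 4, "wx": 0, "wy": 0, "wz": 0}
    - {"jaw": 1, "dx": 1, "dy": 0, "dz": 5, "wx": 0, "wy": 0, "wz": 0}
    - {"jaw": 1, "dx": 1, "dy": 0, "dz": 5, "wx": 0, "wy": 0, "wz": 0}

```text
time: 12.6
tool_pos: [443.5, -325.9, 184.5]
tcp_rot: [-180.0, 0.0, -179.1]
ft_force: [-0.4, -0.5, -2.1]
finger_gap: 53.6
```

>>> arm_command:
  plan:
    - {"jaw": 1, "dx": 0, "dy": 0, "dz": 1, "wx": 0, "wy": 0, "wz": 0}
    - {"jaw": 1, "dx": 0, "dy": 0, "dz": 1, "wx": 0, "wy": 0, "wz": 0}

```text
time: 12.8
tool_pos: [443.6, -326.0, 184.4]
tcp_rot: [-180.0, 0.0, -179.1]
ft_force: [-2.8, 3.4, 6.7]
finger_gap: 53.2
```

Contact at +6.7 N. I release, then go up.

>>> arm_command:
  plan:
    - {"jaw": 0.6, "dx": 0, "dy": 0, "dz": -1, "wx": 0, "wy": 0, "wz": 0}
    - {"jaw": 0, "dx": 0, "dy": 0, "dz": -1, "wx": 0, "wy": 0, "wz": 0}
    - {"jaw": 0, "dx": 0, "dy": 0, "dz": -1, "wx": 0, "wy": 0, "wz": 0}
    - {"jaw": 0, "dx": 0, "dy": 0, "dz": -1, "wx": 0, "wy": 0, "wz": 0}
    - {"jaw": 0, "dx": 0, "dy": 0, "dz": -20, "wx": 0, "wy": 0, "wz": 0}
    - {"jaw": 0, "dx": 0, "dy": 0, "dz": -60, "wx": 0, "wy": 0, "wz": 0}
    - {"jaw": 0, "dx": 0, "dy": 0, "dz": -110, "wx": 0, "wy": 0, "wz": 0}
    - {"jaw": 0, "dx": 0, "dy": 0, "dz": -110, "wx": 0, "wy": 0, "wz": 0}

```text
time: 13.6
tool_pos: [445.7, -327.8, 301.8]
tcp_rot: [-179.5, 0.5, -179.1]
ft_force: [1.0, -0.8, 1.2]
finger_gap: 85.6
```

Run:
```python
from h import *
st()
S=snapshot("wrist"); c=cam(S); a=S["pixels"][:,:,::-1].copy(); Mt=T(468.6,-325.8,-7.4)
drawbox(a,c,Mt,box(-75,75,-85,85,15,15),(0,255,0)); drawbox(a,c,T(468.6,-326,.87),box(-45,45,-27,27,3,43),(0,0,255)); cv2.imwrite("pics/w9.png",a)
S=snapshot("side"); c=cam(S); a=S["pixels"][:,:,::-1][110:360,200:470].copy(); cv2.imwrite("pics/s9.png",cv2.resize(a,None,fx=2.4,fy=2.4,interpolation=cv2.INTER_CUBIC))
z=np.load("w5.npz"); c=(z["E"],z["K"],float(z["k"])); M=np.linalg.inv(T(553.2,71.1,.87))
for p in [(690,0),(731,12),(553,325),(627,30),(520,295)]: print(p,ap(M,onz(c,np.array(p)/1.25,61)).round(1))
```

```text
t13.60 [ 445.7 -327.8  301.8] [-179.5     0.55 -179.12] F [ 1.  -0.8  1.2] gap 85.6
(690, 0) [[-159.1  128.1   61. ]]
(731, 12) [[-155.2  148.7   61. ]]
(553, 325) [[ 0.5 83.2 61. ]]
(627, 30) [[-145.7  100.6   61. ]]
(520, 295) [[-17.5  63.   61. ]]
```

View pics/w9.png

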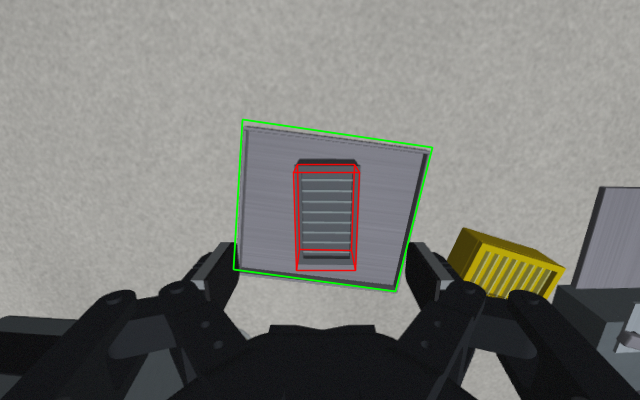

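View pics/s9.png

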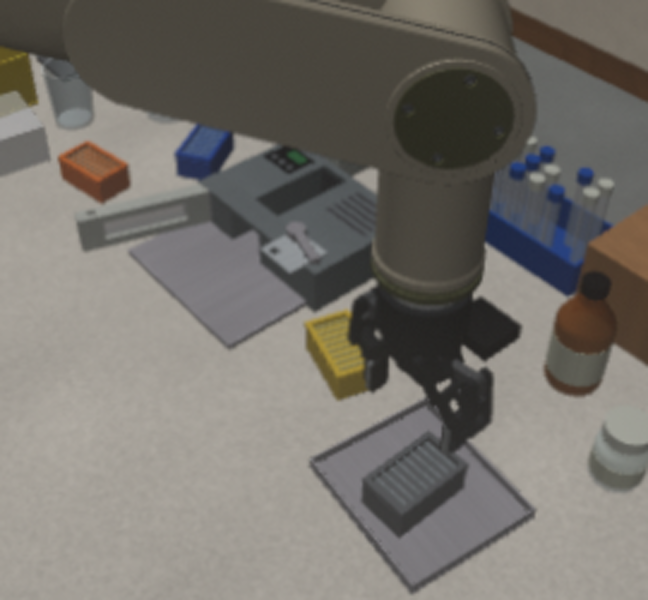

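The cassette stands upright, central in the tray (wrist view 295–358, rows 160–270). The door is open at about 109° (1.9 rad). I work out the arc to push it shut.

```bash
cat > door.py <<'E'
from h import *
D=T(553.2,71.1,.87)
def tc(th,r,ex=0):
    t=np.radians(th); u=np.array([-np.sin(t),-np.cos(t)]); n=np.array([-np.cos(t),np.sin(t)])
    h=14.5*abs(n[1])+11*abs(n[0])
    return np.array([-2,75])+r*u+(20+h+ex)*n
E
python3 - <<'E'
from door import *
p0=tc(109,135,10); w=ap(D,[*p0,0])[0]; print(p0,w)
plan([w[0],w[1],300],-179.13); plan([w[0],w[1],203],-179.13)
for th in (109,99,89,79,69,59,49,39,29,20,12,6,3,0):
    p=tc(th,120+15*th/109); print(th,p.round(1),"shift",(-(p-p0)[0]).round(1),(p-p0)[1].round(1))
print(onz(cam(snapshot("side")),(239,179),20))
E
```

```text
[-114.24847652  163.6664742 ] [436.47961817 233.01288284   0.        ]
t13.70 shift [ -0.8 559.5  -6.1] w [-0.0031  0.0033  0.    ] rows 12
t13.70 shift [-5.000e-01  5.598e+02  9.090e+01] w [-0.0031  0.0033  0.    ] rows 12
109 [-117.5  154.2] shift 3.3 -9.5
99 [-128.3  131.5] shift 14.1 -32.2
89 [-134.8  107.4] shift 20.6 -56.3
79 [-137.4   85.7] shift 23.2 -78.0
69 [-136.3   63.6] shift 22.1 -100.1
59 [-131.4   41.7] shift 17.2 -122.0
49 [-122.7   20.6] shift 8.4 -143.0
39 [-110.2    1.3] shift -4.1 -162.4
29 [-94.2 -15.7] shift -20.1 -179.3
20 [-77.2 -28.3] shift -37.1 -191.9
12 [-60.3 -37. ] shift -53.9 -200.6
6 [-46.9 -41.8] shift -67.3 -205.4
3 [-40.  -43.6] shift -74.2 -207.3
0 [-33. -45.] shift -81.2 -208.7
[487.74188536 339.47626298  20.        ]
```

>>> arm_command:
  plan:
    - {"jaw": 1, "dx": 0, "dy": 50, "dz": 0, "wx": 0, "wy": 0, "wz": 0}
    - {"jaw": 1, "dx": 0, "dy": 100, "dz": 0, "wx": 0, "wy": 0, "wz": 0}
    - {"jaw": 1, "dx": 0, "dy": 150, "dz": 0, "wx": 0, "wy": 0, "wz": 0}
    - {"jaw": 1, "dx": 0, "dy": 200, "dz": 0, "wx": 0, "wy": 0, "wz": 0}
    - {"jaw": 1, "dx": 0, "dy": 250, "dz": 0, "wx": 0, "wy": 0, "wz": 0}
    - {"jaw": 1, "dx": 0, "dy": 300, "dz": 0, "wx": 0, "wy": 0, "wz": 0}
    - {"jaw": 1, "dx": 0, "dy": 350, "dz": 0, "wx": 0, "wy": 0, "wz": 0}
    - {"jaw": 1, "dx": 0, "dy": 400, "dz": 0, "wx": 0, "wy": 0, "wz": 0}
    - {"jaw": 1, "dx": 0, "dy": 450, "dz": 0, "wx": 0, "wy": 0, "wz": 0}
    - {"jaw": 1, "dx": 0, "dy": 500, "dz": 0, "wx": 0, "wy": 0, "wz": 0}
    - {"jaw": 1, "dx": 0, "dy": 540, "dz": 0, "wx": 0, "wy": 0, "wz": 0}
    - {"jaw": 1, "dx": 0, "dy": 560, "dz": 0, "wx": 0, "wy": 0, "wz": 0}

```text
time: 14.95
tool_pos: [433.6, 236.9, 291.3]
tcp_rot: [-180.0, -0.2, -179.0]
ft_force: [-0.1, -0.1, -0.8]
finger_gap: -0.5
```

```bash
python3 wov.py w10
python3 - <<'E'
from door import *
w=ap(D,[*tc(109,135,10),0])[0]; plan([w[0],w[1],203],-179.13)
z=np.load("w10.npz"); c=(z["E"],z["K"],float(z["k"])); a=cv2.imread("pics/w10.png")
t=np.radians(109); u=np.array([-np.sin(t),-np.cos(t)]); n=np.array([-np.cos(t),np.sin(t)]);h=np.array([-2,75])
b=np.array([[*(h+r*u+e*n),zz] for zz in(11,61) for r,e in((0,0),(170,0),(170,20),(0,20))]); drawbox(a,c,D,b,(0,0,255),1.25); cv2.imwrite("pics/w10.png",a)
E
```

```text
t15.00 [433.6 238.  291.5] [ 179.96   -0.18 -178.96] F [-1.2  1.4  0.8] gap -0.1
t15.00 shift [-3.1 -5.1 88.4] w [ 0.0007 -0.0031  0.0029] rows 2
```

View pics/w10.png

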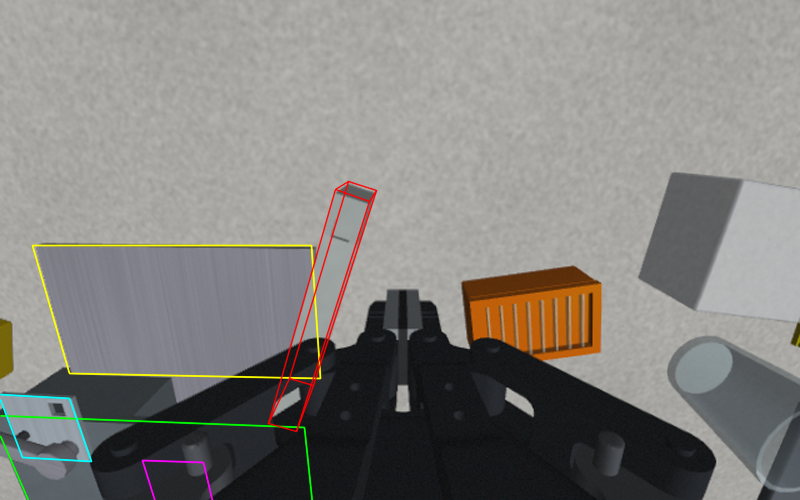

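>>> arm_command:
  plan:
    - {"jaw": 1, "dx": -3, "dy": -3, "dz": 45, "wx": 0, "wy": 0, "wz": 0}
    - {"jaw": 1, "dx": -3, "dy": -3, "dz": 75, "wx": 0, "wy": 0, "wz": 0}
    - {"jaw": 1, "dx": -3, "dy": -3, "dz": 88, "wx": 0, "wy": 0, "wz": 0}
    - {"jaw": 1, "dx": -3, "dy": -3, "dz": 88, "wx": 0, "wy": 0, "wz": 0}

```text
time: 15.4
tool_pos: [436.3, 230.1, 202.2]
tcp_rot: [-179.9, -0.4, -179.1]
ft_force: [-0.9, 0.1, 0.8]
finger_gap: 0.0
```

Run:
```python
from door import *
st()
s=sense(); p0=ap(np.linalg.inv(D),s["tool_pos"])[0][:2]; print(p0)
for th in (109,99,89,79,69,59,49,39,29,20,12,6,3,0):
    p=tc(th,120+15*th/109); print(th,"shift",(-(p-p0)[0]).round(1),(p-p0)[1].round(1))
```

```text
t15.40 [436.3 230.1 202.2] [-179.86   -0.36 -179.15] F [-0.9  0.1  0.8] gap 0.0
[-114.44187892  160.80431476]
109 shift 3.1 -6.6
99 shift 13.9 -29.3
89 shift 20.4 -53.4
79 shift 23.0 -75.1
69 shift 21.9 -97.2
59 shift 17.0 -119.1
49 shift 8.2 -140.2
39 shift -4.3 -159.5
29 shift -20.3 -176.5
20 shift -37.3 -189.1
12 shift -54.1 -197.8
6 shift -67.5 -202.6
3 shift -74.4 -204.4
0 shift -81.4 -205.8
```

>>> arm_command:
  plan:
    - {"jaw": 1, "dx": 3, "dy": -7, "dz": 0, "wx": 0, "wy": 0, "wz": 0}
    - {"jaw": 1, "dx": 9, "dy": -18, "dz": 0, "wx": 0, "wy": 0, "wz": 0}
    - {"jaw": 1, "dx": 14, "dy": -29, "dz": 0, "wx": 0, "wy": 0, "wz": 0}
    - {"jaw": 1, "dx": 18, "dy": -41, "dz": 0, "wx": 0, "wy": 0, "wz": 0}
    - {"jaw": 1, "dx": 20, "dy": -53, "dz": 0, "wx": 0, "wy": 0, "wz": 0}
    - {"jaw": 1, "dx": 23, "dy": -75, "dz": 0, "wx": 0, "wy": 0, "wz": 0}
    - {"jaw": 1, "dx": 22, "dy": -97, "dz": 0, "wx": 0, "wy": 0, "wz": 0}
    - {"jaw": 1, "dx": 17, "dy": -119, "dz": 0, "wx": 0, "wy": 0, "wz": 0}
    - {"jaw": 1, "dx": 8, "dy": -140, "dz": 0, "wx": 0, "wy": 0, "wz": 0}
    - {"jaw": 1, "dx": -4, "dy": -159, "dz": 0, "wx": 0, "wy": 0, "wz": 0}
    - {"jaw": 1, "dx": -20, "dy": -176, "dz": 0, "wx": 0, "wy": 0, "wz": 0}
    - {"jaw": 1, "dx": -20, "dy": -176, "dz": 0, "wx": 0, "wy": 0, "wz": 0}

```text
time: 16.6
tool_pos: [461.7, 53.1, 206.0]
tcp_rot: [-180.0, 0.1, -179.3]
ft_force: [0.7, -0.0, -0.2]
finger_gap: -0.4
```

```bash
python3 wov.py w11
python3 - <<'E'
from door import *
s=sense(); p0=ap(np.linalg.inv(D),s["tool_pos"])[0][:2]; print(p0)
for th in (29,20,12,6,3,0,-1):
    p=tc(th,120+15*th/109); print(th,"shift",(-(p-p0)[0]).round(1),(p-p0)[1].round(1))
E
```

```text
t16.65 [460.9  54.  205.7] [-179.99    0.   -179.27] F [-0.5  0.7 -1.1] gap -0.1
[-92.57931273 -15.71254979]
29 shift 1.6 0.0
20 shift -15.4 -12.6
12 shift -32.3 -21.3
6 shift -45.7 -26.1
3 shift -52.6 -27.9
0 shift -59.6 -29.3
-1 shift -61.4 -29.7
```

View pics/w11.png

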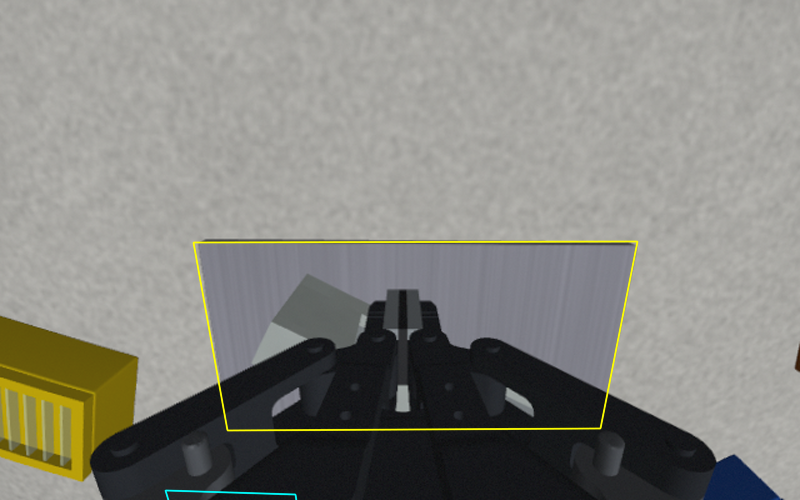

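The door follows the fingers, with its free edge now at (308,275). I continue to shut it, more slowly.

>>> arm_command:
  plan:
    - {"jaw": 1, "dx": -7, "dy": -6, "dz": 0, "wx": 0, "wy": 0, "wz": 0}
    - {"jaw": 1, "dx": -15, "dy": -13, "dz": 0, "wx": 0, "wy": 0, "wz": 0}
    - {"jaw": 1, "dx": -24, "dy": -17, "dz": 0, "wx": 0, "wy": 0, "wz": 0}
    - {"jaw": 1, "dx": -32, "dy": -21, "dz": 0, "wx": 0, "wy": 0, "wz": 0}
    - {"jaw": 1, "dx": -39, "dy": -24, "dz": 0, "wx": 0, "wy": 0, "wz": 0}
    - {"jaw": 1, "dx": -46, "dy": -26, "dz": 0, "wx": 0, "wy": 0, "wz": 0}
    - {"jaw": 1, "dx": -51, "dy": -28, "dz": 0, "wx": 0, "wy": 0, "wz": 0}
    - {"jaw": 1, "dx": -54, "dy": -29, "dz": 0, "wx": 0, "wy": 0, "wz": 0}
    - {"jaw": 1, "dx": -56, "dy": -29, "dz": 0, "wx": 0, "wy": 0, "wz": 0}
    - {"jaw": 1, "dx": -56, "dy": -29, "dz": 0, "wx": 0, "wy": 0, "wz": 0}

```text
time: 17.65
tool_pos: [517.4, 27.3, 205.6]
tcp_rot: [-180.0, 0.0, -179.1]
ft_force: [-0.1, 0.0, -0.2]
finger_gap: 0.0
```

Run:
```python
from door import *
s=st(); print(ap(np.linalg.inv(D),s["tool_pos"])[0][:2])
```

```text
t17.65 [517.4  27.3 205.6] [-1.7999e+02  3.0000e-02 -1.7913e+02] F [-0.1  0.  -0.2] gap 0.0
[-36.44873215 -43.27885269]
```

>>> arm_command:
  plan:
    - {"jaw": 1, "dx": -1.5, "dy": 0, "dz": 0, "wx": 0, "wy": 0, "wz": 0}
    - {"jaw": 1, "dx": -3, "dy": 0, "dz": 0, "wx": 0, "wy": 0, "wz": 0}
    - {"jaw": 1, "dx": -3.5, "dy": 0, "dz": 0, "wx": 0, "wy": 0, "wz": 0}

```text
time: 17.95
tool_pos: [520.7, 27.3, 205.5]
tcp_rot: [-180.0, -0.0, -179.1]
ft_force: [-1.4, -1.8, 0.3]
finger_gap: 0.1
```

>>> arm_command:
  plan:
    - {"jaw": 1, "dx": -1, "dy": 0, "dz": 0, "wx": 0, "wy": 0, "wz": 0}
    - {"jaw": 1, "dx": -1, "dy": 0, "dz": 0, "wx": 0, "wy": 0, "wz": 0}

```text
time: 18.15
tool_pos: [521.4, 27.3, 205.4]
tcp_rot: [-180.0, -0.1, -179.1]
ft_force: [-4.1, -1.5, 1.6]
finger_gap: 0.2
```

>>> arm_command:
  plan:
    - {"jaw": 1, "dx": -1, "dy": 0, "dz": 0, "wx": 0, "wy": 0, "wz": 0}
    - {"jaw": 1, "dx": -1, "dy": 0, "dz": 0, "wx": 0, "wy": 0, "wz": 0}

```text
time: 18.35
tool_pos: [521.8, 27.3, 205.2]
tcp_rot: [-180.0, -0.2, -179.1]
ft_force: [-9.3, -0.7, 6.8]
finger_gap: 0.4
```

The force has risen to 9 N, so the door is on its stop. I back off and check.

>>> arm_command:
  plan:
    - {"jaw": 1, "dx": 20, "dy": 0, "dz": 0, "wx": 0, "wy": 0, "wz": 0}
    - {"jaw": 1, "dx": 20, "dy": 0, "dz": -40, "wx": 0, "wy": 0, "wz": 0}
    - {"jaw": 1, "dx": 0, "dy": 0, "dz": -85, "wx": 0, "wy": 0, "wz": 0}
    - {"jaw": 1, "dx": -50, "dy": -20, "dz": -110, "wx": 0, "wy": 0, "wz": 0}
    - {"jaw": 1, "dx": -85, "dy": -40, "dz": -120, "wx": 0, "wy": 0, "wz": 0}
    - {"jaw": 1, "dx": -85, "dy": -40, "dz": -120, "wx": 0, "wy": 0, "wz": 0}
    - {"jaw": 1, "dx": -85, "dy": -40, "dz": -120, "wx": 0, "wy": 0, "wz": 0}

```text
time: 19.05
tool_pos: [609.1, -11.7, 325.3]
tcp_rot: [180.0, 0.0, -179.2]
ft_force: [-0.3, -0.1, 0.2]
finger_gap: -0.2
```

```bash
python3 wov.py w12
python3 - <<'E'
from door import *
z=np.load("w12.npz"); c=(z["E"],z["K"],float(z["k"])); a=cv2.imread("pics/w12.png")
drawbox(a,c,D,box(-22,-2,-95,75,61,61),(0,0,255),1.25); cv2.imwrite("pics/w12.png",a)
E
```

```text
t19.10 [608.1 -11.2 324.7] [ 1.7997e+02 -5.0000e-02 -1.7915e+02] F [-0.1 -1.2  0.2] gap -0.4
```

View pics/w12.png

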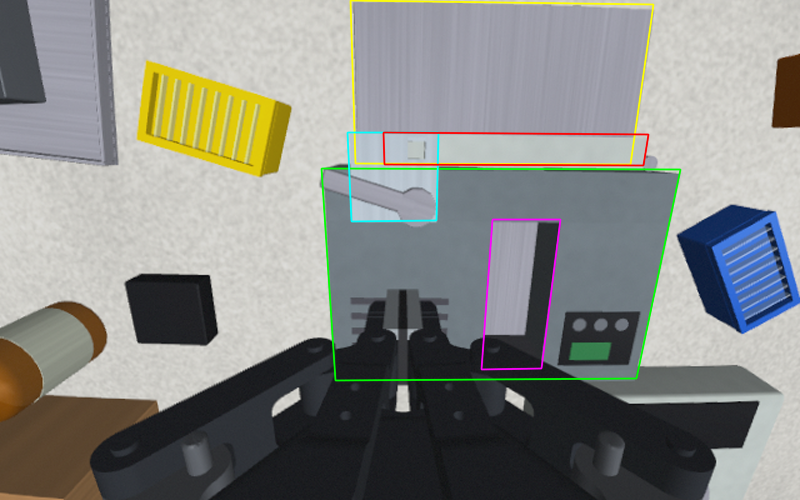

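The door sits on the shut outline (383–648, rows 133–165). The lever's tip is at (325,178) and its hub at (416,207). I plan the lever push now.

```bash
cat > lev.py <<'E'
from door import *
def lc(f,r=46,ex=0):
    d=np.array([-np.sin(f),-np.cos(f)]); t=np.array([np.cos(f),-np.sin(f)])
    h=11*abs(t[0])+14.5*abs(t[1])
    return np.array([22,-75])+r*d+(6+h+ex)*t
def table(fs,ex=0):
    s=sense(); p0=ap(np.linalg.inv(D),s["tool_pos"])[0]; print(p0)
    for f in fs:
        p=lc(f,ex=ex); print(round(f,2),p.round(1),"shift",(-(p-p0[:2])[0]).round(1),(p-p0[:2])[1].round(1))
E
python3 - <<'E'
from lev import *
p=lc(.3,ex=9); w=ap(D,[*p,0])[0]; print(p); plan([w[0],w[1],243],-179.13)
E
```

```text
[  36.86912164 -127.750132  ]
t19.10 shift [ 16.7 -44.7  81.7] w [ 0.0006 -0.0009 -0.0003] rows 2
```

>>> arm_command:
  plan:
    - {"jaw": 1, "dx": 17, "dy": -45, "dz": 20, "wx": 0, "wy": 0, "wz": 0}
    - {"jaw": 1, "dx": 17, "dy": -45, "dz": 45, "wx": 0, "wy": 0, "wz": 0}
    - {"jaw": 1, "dx": 17, "dy": -45, "dz": 68, "wx": 0, "wy": 0, "wz": 0}
    - {"jaw": 1, "dx": 17, "dy": -45, "dz": 81, "wx": 0, "wy": 0, "wz": 0}
    - {"jaw": 1, "dx": 17, "dy": -45, "dz": 81, "wx": 0, "wy": 0, "wz": 0}

```text
time: 19.6
tool_pos: [590.1, -55.7, 241.8]
tcp_rot: [179.9, -0.3, -179.1]
ft_force: [0.2, -0.2, 0.2]
finger_gap: 0.1
```

```bash
python3 wov.py w13
python3 - <<'E'
from lev import *
table(np.arange(.3,1.61,.1))
E
```

```text
t19.65 [591.1 -55.8 243.7] [ 1.7997e+02 -1.2000e-01 -1.7908e+02] F [1.2 0.1 0.3] gap 0.1
[  35.92910976 -127.49560334  243.66740533]
0.3 [  28.3 -125.1] shift 7.7 2.4
0.4 [  24.1 -125.8] shift 11.8 1.6
0.5 [  19.8 -126.2] shift 16.1 1.3
0.6 [  15.2 -126.1] shift 20.7 1.4
0.7 [  10.5 -125.5] shift 25.4 2.0
0.8 [   5.8 -124.3] shift 30.2 3.2
0.9 [   1.  -122.5] shift 34.9 4.9
1.0 [  -3.7 -120.2] shift 39.6 7.3
1.1 [  -8.1 -117.2] shift 44.1 10.3
1.2 [ -12.4 -113.6] shift 48.3 13.9
1.3 [ -16.2 -109.4] shift 52.1 18.1
1.4 [ -19.6 -104.7] shift 55.5 22.8
1.5 [-22.4 -99.4] shift 58.3 28.1
1.6 [-24.6 -94.5] shift 60.5 33.0
```

View pics/w13.png

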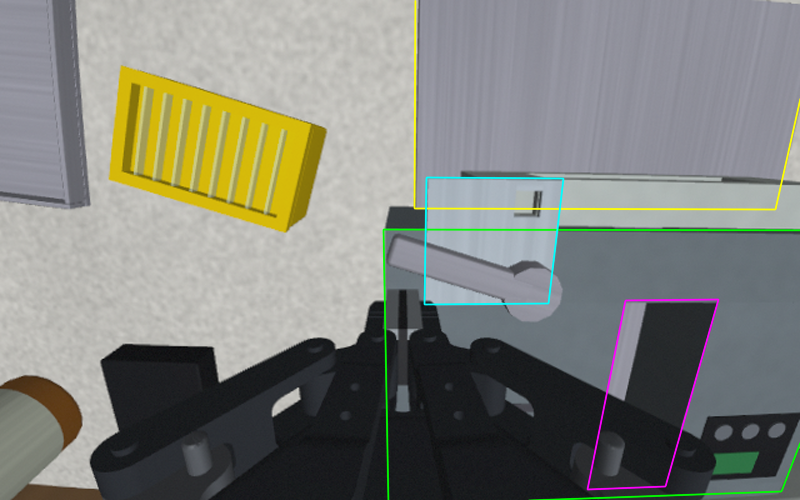

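The fingertips (403,290) stand just behind the lever bar, so I sweep.

>>> arm_command:
  plan:
    - {"jaw": 1, "dx": 8, "dy": 2, "dz": 0, "wx": 0, "wy": 0, "wz": 0}
    - {"jaw": 1, "dx": 16, "dy": 1, "dz": 0, "wx": 0, "wy": 0, "wz": 0}
    - {"jaw": 1, "dx": 21, "dy": 1, "dz": 0, "wx": 0, "wy": 0, "wz": 0}
    - {"jaw": 1, "dx": 25, "dy": 2, "dz": 0, "wx": 0, "wy": 0, "wz": 0}
    - {"jaw": 1, "dx": 30, "dy": 3, "dz": 0, "wx": 0, "wy": 0, "wz": 0}
    - {"jaw": 1, "dx": 35, "dy": 5, "dz": 0, "wx": 0, "wy": 0, "wz": 0}
    - {"jaw": 1, "dx": 40, "dy": 7, "dz": 0, "wx": 0, "wy": 0, "wz": 0}
    - {"jaw": 1, "dx": 44, "dy": 10, "dz": 0, "wx": 0, "wy": 0, "wz": 0}
    - {"jaw": 1, "dx": 48, "dy": 14, "dz": 0, "wx": 0, "wy": 0, "wz": 0}
    - {"jaw": 1, "dx": 52, "dy": 18, "dz": 0, "wx": 0, "wy": 0, "wz": 0}
    - {"jaw": 1, "dx": 55, "dy": 23, "dz": 0, "wx": 0, "wy": 0, "wz": 0}
    - {"jaw": 1, "dx": 58, "dy": 28, "dz": 0, "wx": 0, "wy": 0, "wz": 0}

```text
time: 20.85
tool_pos: [533.2, -29.5, 244.9]
tcp_rot: [-180.0, -0.0, -179.1]
ft_force: [-2.5, -1.6, 9.8]
finger_gap: -0.3
```

```bash
python3 wov.py w14
python3 - <<'E'
from lev import *
table([1.45,1.5,1.57,1.6])
E
```

```text
t20.90 [532.8 -28.8 244.7] [ 1.7998e+02 -5.0000e-02 -1.7913e+02] F [ 0.4  1.  -0.3] gap 0.3
[-21.95503517 -99.5359158  244.70132346]
1.45 [ -21.  -102.1] shift -0.9 -2.6
1.5 [-22.4 -99.4] shift 0.4 0.1
1.57 [-24.  -95.5] shift 2.0 4.0
1.6 [-24.6 -94.5] shift 2.6 5.1
```

View pics/w14.png

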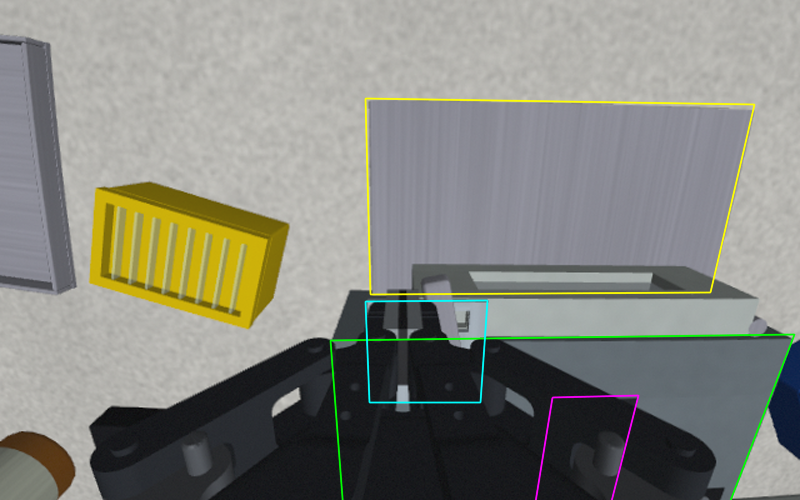

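>>> arm_command:
  plan:
    - {"jaw": 1, "dx": 1, "dy": 2, "dz": -1, "wx": 0, "wy": 0, "wz": 0}
    - {"jaw": 1, "dx": 2, "dy": 4, "dz": -1, "wx": 0, "wy": 0, "wz": 0}
    - {"jaw": 1, "dx": 2, "dy": 5, "dz": -1, "wx": 0, "wy": 0, "wz": 0}
    - {"jaw": 1, "dx": 2, "dy": 5, "dz": -1, "wx": 0, "wy": 0, "wz": 0}

```text
time: 21.3
tool_pos: [531.2, -24.4, 245.1]
tcp_rot: [180.0, -0.0, -179.1]
ft_force: [0.1, -0.7, -0.5]
finger_gap: 0.2
```

>>> arm_command:
  plan:
    - {"jaw": 1, "dx": 0, "dy": 1, "dz": 0, "wx": 0, "wy": 0, "wz": 0}
    - {"jaw": 1, "dx": 0, "dy": 1, "dz": 0, "wx": 0, "wy": 0, "wz": 0}

```text
time: 21.5
tool_pos: [531.4, -23.4, 245.3]
tcp_rot: [180.0, -0.0, -179.1]
ft_force: [0.2, -0.3, 0.7]
finger_gap: 0.2
```

```bash
python3 wov.py w15
python3 - <<'E'
from lev import *
table([1.5,1.57,1.6])
E
```

```text
t21.55 [531.4 -23.5 245.4] [ 1.8000e+02 -1.0000e-02 -1.7913e+02] F [ 0.2  0.3 -0.1] gap -0.0
[-23.20122707 -94.24523898 245.37483578]
1.5 [-22.4 -99.4] shift -0.8 -5.2
1.57 [-24.  -95.5] shift 0.8 -1.3
1.6 [-24.6 -94.5] shift 1.4 -0.2
```

View pics/w15.png

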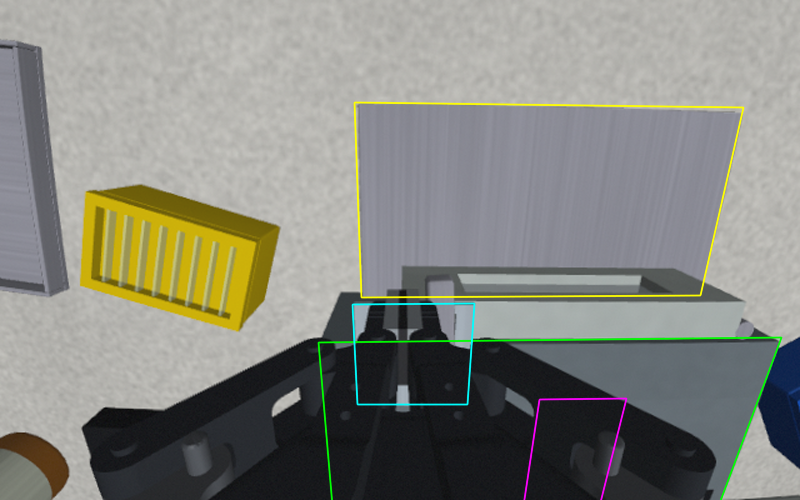

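>>> arm_command:
  plan:
    - {"jaw": 1, "dx": 0, "dy": 1, "dz": 0, "wx": 0, "wy": 0, "wz": 0}
    - {"jaw": 1, "dx": 0, "dy": 1.5, "dz": 0, "wx": 0, "wy": 0, "wz": 0}
    - {"jaw": 1, "dx": 0, "dy": 1.5, "dz": 0, "wx": 0, "wy": 0, "wz": 0}

```text
time: 21.85
tool_pos: [531.4, -21.9, 245.4]
tcp_rot: [180.0, 0.0, -179.1]
ft_force: [-1.1, 0.6, -0.3]
finger_gap: 0.1
```

>>> arm_command:
  plan:
    - {"jaw": 1, "dx": 0, "dy": 1, "dz": 0, "wx": 0, "wy": 0, "wz": 0}
    - {"jaw": 1, "dx": 0, "dy": 1.5, "dz": 0, "wx": 0, "wy": 0, "wz": 0}
    - {"jaw": 1, "dx": 0, "dy": 1.5, "dz": 0, "wx": 0, "wy": 0, "wz": 0}

```text
time: 22.15
tool_pos: [531.3, -20.4, 245.4]
tcp_rot: [180.0, -0.0, -179.1]
ft_force: [0.6, 0.1, -0.5]
finger_gap: 0.3
```

```bash
python3 wov.py w16
python3 - <<'E'
import cv2
a=cv2.imread("pics/w16_raw.png")[200:300,250:410]; cv2.imwrite("pics/w16c.png",cv2.resize(a,None,fx=5,fy=5,interpolation=cv2.INTER_CUBIC))
from h import *
s=snapshot("side"); a=s["pixels"][150:250,260:390,::-1]; cv2.imwrite("pics/s16.png",cv2.resize(a,None,fx=5,fy=5,interpolation=cv2.INTER_CUBIC))
E
```

```text
t22.20 [531.4 -20.4 245.4] [ 180.     -0.   -179.12] F [ 0.2  0.8 -0.1] gap -0.0
```

View pics/w16c.png

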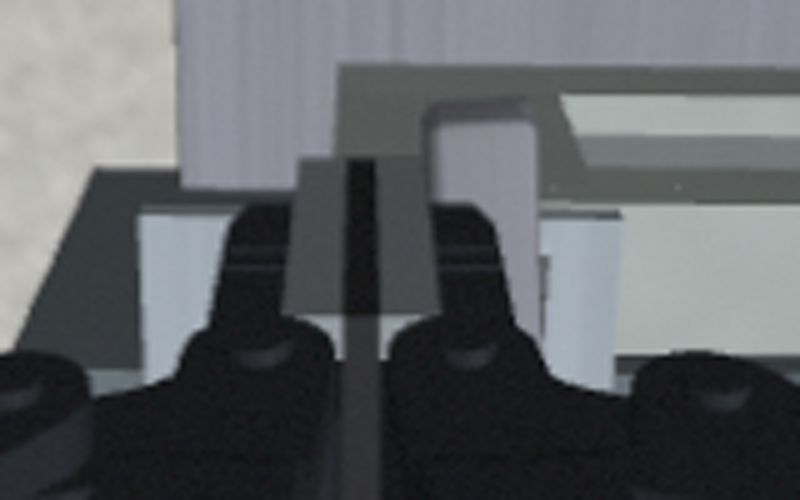

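View pics/s16.png

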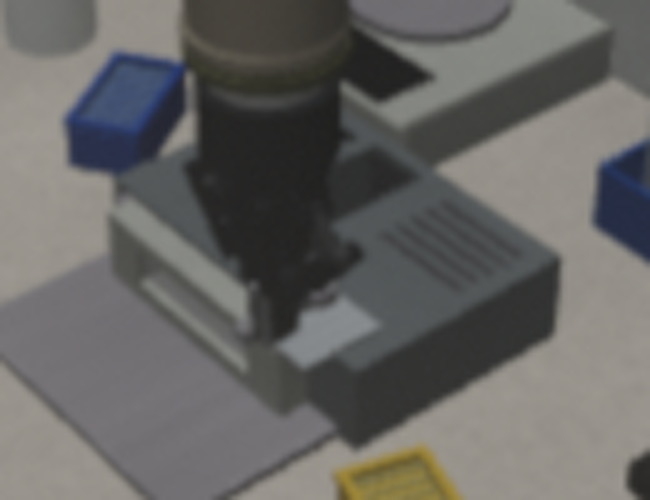

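>>> arm_command:
  plan:
    - {"jaw": 1, "dx": 0, "dy": 1, "dz": 0, "wx": 0, "wy": 0, "wz": 0}
    - {"jaw": 1, "dx": 0, "dy": 1.5, "dz": 0, "wx": 0, "wy": 0, "wz": 0}
    - {"jaw": 1, "dx": 0, "dy": 1.5, "dz": 0, "wx": 0, "wy": 0, "wz": 0}

```text
time: 22.55
tool_pos: [531.3, -19.0, 245.4]
tcp_rot: [-180.0, -0.0, -179.1]
ft_force: [0.7, -1.0, -0.1]
finger_gap: 0.4
```

>>> arm_command:
  plan:
    - {"jaw": 1, "dx": 0, "dy": 1, "dz": 0, "wx": 0, "wy": 0, "wz": 0}
    - {"jaw": 1, "dx": 0, "dy": 1, "dz": 0, "wx": 0, "wy": 0, "wz": 0}

```text
time: 22.75
tool_pos: [531.3, -17.9, 245.4]
tcp_rot: [180.0, -0.0, -179.1]
ft_force: [-0.7, 0.1, -0.8]
finger_gap: 0.1
```

>>> arm_command:
  plan:
    - {"jaw": 1, "dx": 0, "dy": 1, "dz": 0, "wx": 0, "wy": 0, "wz": 0}
    - {"jaw": 1, "dx": 0, "dy": 1, "dz": 0, "wx": 0, "wy": 0, "wz": 0}

```text
time: 22.95
tool_pos: [531.3, -16.9, 245.4]
tcp_rot: [-180.0, -0.0, -179.1]
ft_force: [-0.6, -0.6, -0.2]
finger_gap: -0.1
```

```bash
python3 wov.py w17
python3 - <<'E'
import cv2
a=cv2.imread("pics/w17_raw.png")[200:300,250:410]; cv2.imwrite("pics/w17c.png",cv2.resize(a,None,fx=5,fy=5,interpolation=cv2.INTER_CUBIC))
E
```

```text
t23.00 [531.3 -16.9 245.4] [ 180.     -0.   -179.13] F [-0.6  0.3 -0.5] gap -0.3
```

View pics/w17c.png

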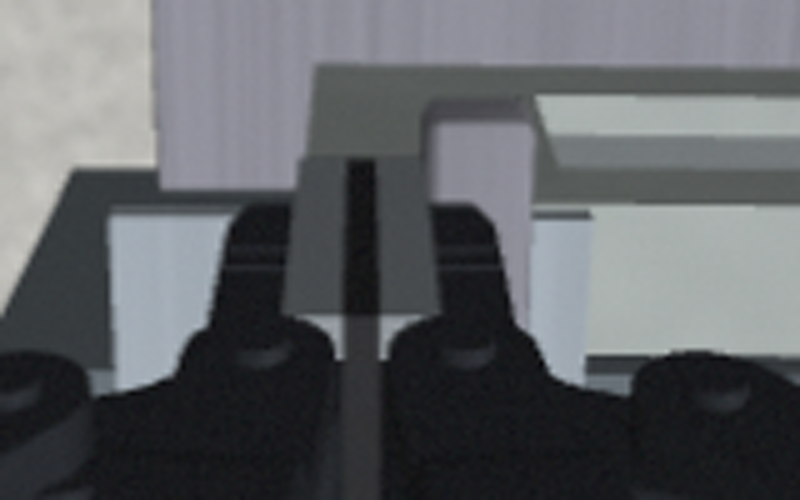

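Run:
```python
from door import *
z=np.load("w17.npz"); c=(z["E"],z["K"],float(z["k"])); M=np.linalg.inv(D)
for h in (83,76):
  for p in [(430,122),(533,122),(527,330)]:
    print(h,p,ap(M,onz(c,np.array(p)/5+[250,200],h)).round(1))
print([ap(M,onz(c,np.array(p)/5+[250,200],65)).round(1) for p in [(110,213),(592,213)]])
```

```text
83 (430, 122) [[-40.6 -80.5  83. ]]
83 (533, 122) [[-40.6 -70.2  83. ]]
83 (527, 330) [[-17.5 -70.1  83. ]]
76 (430, 122) [[-37.9 -80.1  76. ]]
76 (533, 122) [[-37.8 -69.3  76. ]]
76 (527, 330) [[-13.5 -69.1  76. ]]
[array([[ -22.3, -116.1,   65. ]]), array([[-22.3, -60.7,  65. ]])]
```

The tip position (x = -38) matches the dropped height of 76. I back off and verify.

>>> arm_command:
  plan:
    - {"jaw": 1, "dx": 0, "dy": -15, "dz": 0, "wx": 0, "wy": 0, "wz": 0}
    - {"jaw": 1, "dx": 0, "dy": -20, "dz": -40, "wx": 0, "wy": 0, "wz": 0}
    - {"jaw": 1, "dx": 0, "dy": -20, "dz": -80, "wx": 0, "wy": 0, "wz": 0}
    - {"jaw": 1, "dx": -40, "dy": -10, "dz": -90, "wx": 0, "wy": 0, "wz": 0}
    - {"jaw": 1, "dx": -75, "dy": 20, "dz": -90, "wx": 0, "wy": 0, "wz": 0}
    - {"jaw": 1, "dx": -75, "dy": 20, "dz": -90, "wx": 0, "wy": 0, "wz": 0}
    - {"jaw": 1, "dx": -75, "dy": 20, "dz": -90, "wx": 0, "wy": 0, "wz": 0}

```text
time: 23.7
tool_pos: [606.3, 3.9, 334.7]
tcp_rot: [-180.0, -0.1, -179.1]
ft_force: [-0.4, -0.1, 0.5]
finger_gap: -0.0
```

Run:
```python
from door import *
st()
S=snapshot("wrist"); c=cam(S); a=cv2.resize(S["pixels"][100:300,150:470,::-1],None,fx=2.5,fy=2.5,interpolation=cv2.INTER_CUBIC); o=(150,100)
np.savez("w18.npz",E=c[0],K=c[1],k=c[2]); cv2.imwrite("pics/w18r.png",a)
drawbox(a,c,D,box(-38,22,-81,-69,66,76),(0,0,255),2.5,o); drawbox(a,c,D,box(-38,22,-81,-69,73,83),(0,255,0),2.5,o); cv2.imwrite("pics/w18.png",a)
S=snapshot("side"); c=cam(S); o=(260,140); a=cv2.resize(S["pixels"][140:260,260:400,::-1],None,fx=5,fy=5,interpolation=cv2.INTER_CUBIC)
cv2.imwrite("pics/s18.png",a)
```

```text
t23.70 [606.3   3.9 334.7] [-1.7999e+02 -8.0000e-02 -1.7907e+02] F [-0.4 -0.1  0.5] gap -0.0
```

View pics/w18.png

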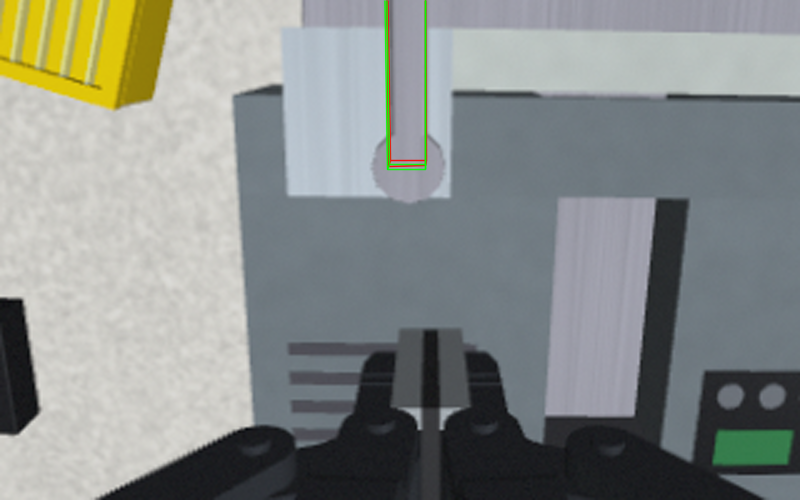

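View pics/w18r.png

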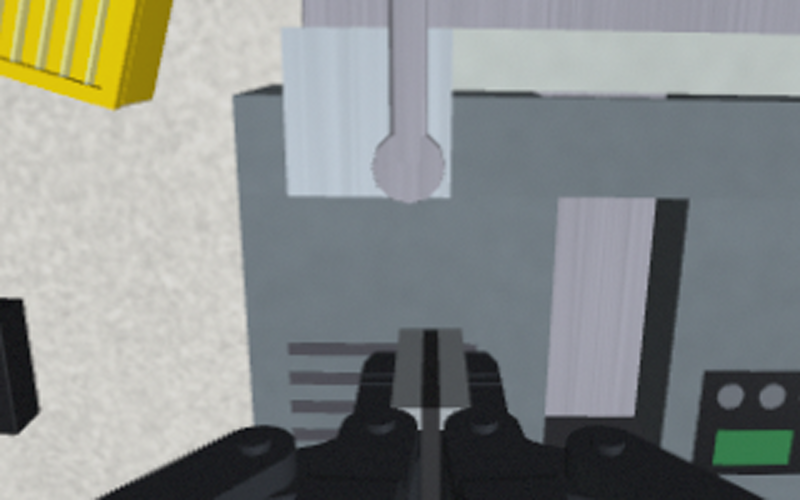

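View pics/s18.png

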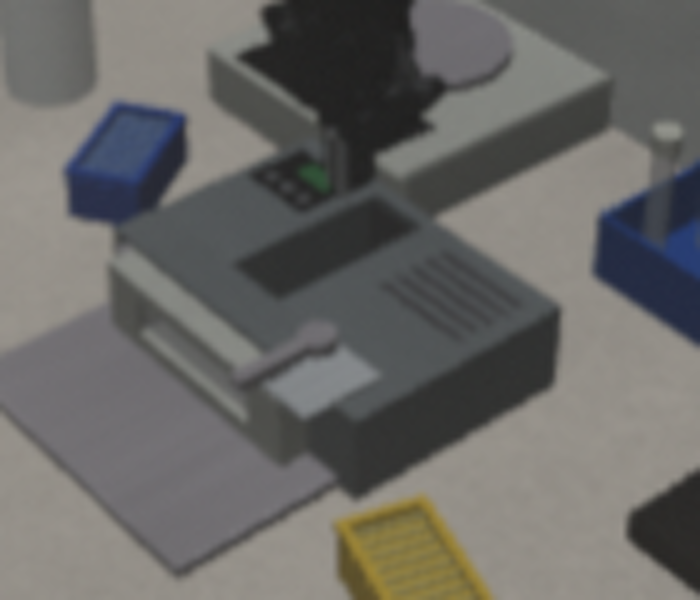

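Run:
```python
from door import *
S=snapshot("wrist"); c=cam(S); o=(250,40); a=cv2.resize(S["pixels"][40:190,250:410,::-1],None,fx=4,fy=4,interpolation=cv2.INTER_CUBIC)
for z,col in ((76,(0,0,255)),(83,(0,255,0))):
  th=np.linspace(0,6.28,40)
  cv2.polylines(a,[np.int32((proj(c,ap(D,np.c_[22+12*np.cos(th),-75+12*np.sin(th),0*th+z]))-o)*4)],True,col,1)
  cv2.polylines(a,[np.int32((proj(c,ap(D,[[22,-81,z],[-38,-81,z],[-38,-69,z],[22,-69,z]]))-o)*4)],False,col,1)
cv2.imwrite("pics/w19.png",a)
S=snapshot("side"); c=cam(S); o=(295,190); a=cv2.resize(S["pixels"][190:230,295:345,::-1],None,fx=14,fy=14,interpolation=cv2.INTER_CUBIC)
for z,col in ((76,(0,0,255)),(83,(0,255,0))):
  cv2.polylines(a,[np.int32((proj(c,ap(D,[[22,-81,z],[-38,-81,z],[-38,-69,z],[22,-69,z]]))-o)*14)],False,col,1)
cv2.polylines(a,[np.int32((proj(c,ap(D,[[-22,-117,65],[34,-117,65],[34,-61,65],[-22,-61,65]]))-o)*14)],True,(255,255,0),1)
cv2.imwrite("pics/s19.png",a)
```

```text
(no output)
```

View pics/w19.png

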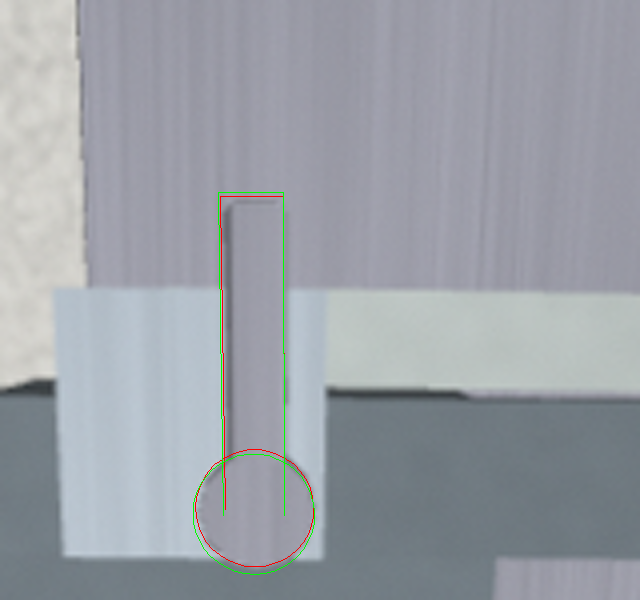

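View pics/s19.png

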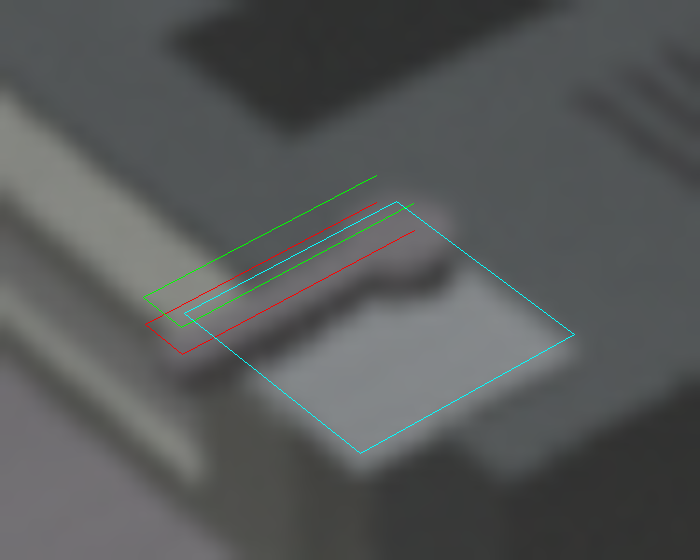

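Both views match the dropped height. Last, a look at the whole scene, then I hand in.

Run:
```python
from door import *
S=snapshot("side"); c=cam(S); o=(190,100); a=cv2.resize(S["pixels"][100:350,190:500,::-1],None,fx=2.4,fy=2.4,interpolation=cv2.INTER_CUBIC)
drawbox(a,c,D,box(-22,-2,-95,75,61,61),(0,0,255),2.4,o)
cv2.imwrite("pics/s20.png",a); st()
```

```text
t23.95 [605.4   3.3 335.6] [-179.99   -0.   -179.18] F [-0.3  0.4  0.3] gap -0.1
```

View pics/s20.png

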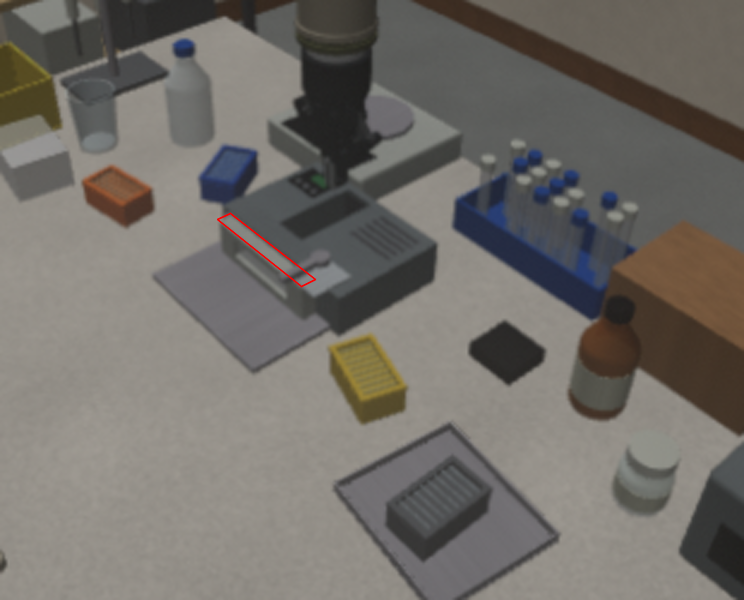

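The cassette stands upright in the tray at (437,505), the door is shut with the lever over it at (305,265), and the bystanders look unmoved.

```bash
python3 -c "
from bench import *
print(hand_in())"
```

```text
the job is handed in; nothing more can be done
None
```

The job is done and handed in at about 24 s of the 72 s allowed; `hand_in` gives no verdict.

I pushed the grey cassette forward through the roof slot until its front stuck out about 47 mm. I then gripped it, drew it out and set it down in the tray. After that I swept the door shut, stopping when the force rose to about 9 N, and turned the lever about a quarter turn.

**Last checks:**
- **Cassette:** it stands upright near the tray's centre in both the wrist and side pictures.
- **Door:** in the wrist picture it lies on the outline of the shut door.
- **Lever:** it points out over the door. Its tip matches the dropped height (top at 76 mm) better than the raised one (83 mm). I felt no force peak when it dropped, so this rests on the pictures only.
- **Bystanders and arm:** nothing on the bench looks moved, judged by eye. The force reading was about zero with the arm clear.

**Disagreement:** in the side camera the overlays sit about 1 px (roughly 2 to 3 mm) too high, for the guide plate and the lever alike. The lever check allows for that.

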